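# Pull the drying cabinet's intake flap shut with the hook pole

## Robot

A 6-joint arm with a two-finger parallel gripper is mounted at the origin on a cart in front of the work surface, level with it; the furniture and walls round the work are solid. World frame = base frame: x ahead of the robot, y to its left, z up, the work surface at z = 0. Lengths are in m, angles in rad, forces in N, time in s.
With the tool pointing down it reaches from about 0.425 to 0.95 m from the base axis. Payload 3.5 kg.
Tool frame: the origin (TCP) lies midway between the tips of the shut fingers; the grasp point (between the pads) lies 19 mm behind it; y points along the fingers, x is the direction in which the jaws open and shut, and the axes are right-handed (so a half turn about y gives the same grasp; the last joint's range is limited). The gripper opens to 85 mm and grips with 20 to 120 N. Pads are 22 mm wide; open, the fingers measure 114 mm over their backs; the gripper's body (76 mm by 85 mm) begins 54 mm behind the grasp point. The pads swing forward as they close: fully open they stand 13 mm farther back than shut.
Start: joints at [1.104, 0.286, 1.577, -0, 1.279, -0.15], TCP at [0.21, 0.641, 0.231] pointing down, gripper open.
Joint ranges: [-2.77, 2.77], [-0.9, 2.22], [0.21, 2.48], [-1.53, 4.67], [0.24, 2.81], [-2.84, 2.84]. Speed limits (rad/s): [2.79, 2.79, 3.14, 3.14, 3.14, 3.14].

## Interface

Orientations are given as [roll, pitch, yaw] about the fixed x, y, z axes, in that order (R = Rz(yaw) Ry(pitch) Rx(roll)).
In Python, from station import sense, camera, calibration, robot gives the robot as it stands. The module is installed in compiled form; this text tells all that it offers.
- The arm moves only by the shell command python3 -m handwheel 'ROWS' [OPENING]. ROWS is JSON, a list of rows, each an object of numbers: "dx", "dy", "dz": the shift along the tool's x, y, z in cm; "ax", "ay", "az": the turn, a rotation vector about the tool's x, y, z in degrees. In form: [{"dx": .., "dy": .., "dz": .., "ax": .., "ay": .., "az": ..}, ...]. A call has 1 to 5 rows; each row shifts and turns the commanded pose from where the row before left it, along the tool's axes as they then stand; what a row does not reach is not made up. A row lasts 1/12 s, in which the tool goes at most 41.7 mm and 7.16 degrees, less where a joint would pass 70% of its speed; a pose out of reach is approached as far as the arm can. A call with a gripper value outside its range is refused whole. OPENING is the opening, from 0 (shut) to 1 (fully open), set as the call begins (- or left out, the last holds). The fingers move at their own pace and stop on an object; the grip force is fixed at half the most. Time passes only in rows, so rows that do not move let the fingers close. It gives the time, the measured TCP pose, the force and the opening at its end, in the units of the state.
- sense(): the state, without advancing time (a new reading comes with each control period).
- camera(name): name is "scene" or "top" or "wrist"; returns the picture (480x640x3 uint8, red, green, blue); there is no depth.
- calibration(name): a dict with "camera_matrix" (3x3 intrinsics, pixels), "world_from_camera" (4x4, takes a point from camera to world coordinates). Camera axes: x right, y up, looking along -z (the intrinsics and any distortion apply to the point x, -y, -z); pixel columns grow to the right and rows downward; lengths in m; the calibration is good to about 2 mm. A picture is of the moment at which its call begins: read the wrist's pose just before it. calibration takes no time and is no camera call; for the wrist camera it gives the pose at the moment of the call.
- robot.close_job(): hands the job in, once; it reports no verdict.
The state is a dict: "time": time; "q": joint angles; "qvel": joint speeds; "tau": joint torques, N m; "position": TCP position; "tool_rot": TCP orientation; "ft_force": force on the tool from outside, world axes, zero at the start; "wrist_torque": the same for the moment, N m; "gripper_width": finger opening in m.
Only numpy, scipy, OpenCV 4.12 (cv2) and the standard library are available. Lean on these libraries where they do the work, as an engineer would, in place of code of your own. Each camera call takes 0.05 s, during which the arm holds its last target.

## Task

The blue intake flap of the little drying cabinet has been left leaning open inside it. Take the orange-handled pole from its rest, drop its hook into the steel ring on the flap and gently pull the flap with it until it clicks fully shut in its spring catch; then unhook the pole and lay it back in its rest. Keep the hand off the flap and do not wrench the ring (never more than 12 N), and leave the bottle, the cup and the dish where they stand.

Things in the scene. Friction and masses are not known exactly. Their poses are not given: they have to be found in the camera images.
- pole_grip (a point): Centre of the orange handle of the hook pole, where it is best grasped. x runs along the pole to the hook, z up when it lies in its rest. The handle is a rounded bar 18 mm wide (y) and 20 mm high (z), from x = -85 to +60 mm.
- pole: The 140 g hook pole; same origin and axes as pole_grip. Beyond the handle a round shaft of 8 mm diameter runs on along the axis to x = 170 mm, where a round prong of 7 mm diameter turns straight down (-z). Hand-held, it may slip or tip a little.
- hook_tip (a point): Lower end of the hook's prong: 170 mm ahead of the grip centre and 37.5 mm below the pole's axis. Same axes as pole_grip.
- rest: Grey and white pole rest, fixed; origin at its underside, below the grip centre of a well laid pole; x towards the hook. Base 240 x 70 x 8 mm (x from -100 to +140). Two flared notches carry the pole, axis 55 mm over the bench: at x = -65 mm (floor 45 mm high, 23 wide, under the handle) and x = +105 mm (floor 51 mm high, 12 wide, under the shaft); cheeks rise about 20 mm.
- cabinet: White benchtop drying cabinet, clear sides, grille on top, fixed, 170 deep x 180 wide x 285 mm high; origin at the centre of its underside, front towards its -x. Front opening: y = +-75, z = 75 to 255 mm, under a header bar (x = -85 to -61 mm). The flap's hinge line runs along y at x = -70, z = 75 mm. The pole goes in through the opening, below the header.
- flap (a joint): Angle of the blue flap (150 wide, 170 high, 8 mm thick, hinged at its lower edge), rad: 0 is shut (upright in the front opening), positive leans back into the cabinet. A stiff friction hinge holds it where it is left. A spring catch in the header holds it up at about 0.075 rad; some 4 to 8 N of pull at the ring snaps it through to 0, short of that it stays ajar.
- ring (a point): Centre of the steel ring on the flap's front: inner diameter 24, wire 5 mm; 115 mm up the flap from the hinge and 31 mm before its middle plane when not pulled. z: axis of its hole, upright with the flap at 0.26 rad; y: along the hinge. The stem behind it (+x) is sprung: pulled, when pulled it gives and draws out of the flap, by up to 45 mm, so the ring's place does not tell the flap's.
- stain_bottle: Violet stain bottle with dark cap, 44 mm across, 94 mm high, standing loose; origin at its underside.
- sample_cup: White specimen cup with a red lid, 49 mm across, 60 mm high, loose; origin at its underside.
- petri_dish: Petri dish, 62 mm across, 15 mm high, loose; origin at its underside.

How it is judged:
On the way, in this order (a step that is already met when the one before it is completed fails the run):
1. the prong is down through the ring while the flap is still open (x of hook_tip in the frame of ring between -0.018 and 0.018 m and y of hook_tip in the frame of ring between -0.011 and 0.011 m and z of hook_tip in the frame of ring between -0.032 and -0.003 m and value of joint flap above 0.35 rad), for 0.2 s.
2. the flap is shut in its catch with the prong still in the ring (x of hook_tip in the frame of ring between -0.018 and 0.018 m and y of hook_tip in the frame of ring between -0.011 and 0.011 m and z of hook_tip in the frame of ring between -0.032 and -0.003 m and value of joint flap below 0.02 rad), for 0.2 s.
At the end, for the whole second after the job is handed in: The flap is shut (within 0.02 rad) and the pole lies still and released in both notches of its rest, hook down and pointing the same way as before: grip centre within 25 mm along and 10 mm across the rest, and 49 to 62 mm over the bench (value of joint flap below 0.02 rad and x of pole_grip in the frame of rest between -0.025 and 0.025 m and y of pole_grip in the frame of rest between -0.01 and 0.01 m and z of pole_grip in the frame of rest between 0.049 and 0.062 m and z of hook_tip in the frame of rest between 0.008 and 0.03 m and x of hook_tip in the frame of rest between 0.13 and 0.21 m and linear speed of pole below 0.01 m/s); the robot touches nothing.
It fails at once if the pole pulls or presses on the flap or its ring with more than 12 N (contact force between pole and flap above 12 N).
It fails at once if the hand or arm touches the flap (contact force between any of the fingers, the arm and flap above 0.5 N).
It fails at once if the bottle, cup or dish is shifted by more than 20 mm or knocked over (distance of any of stain_bottle, sample_cup, petri_dish from where it was at the start of the episode above 0.02 m or angle between any of stain_bottle, sample_cup, petri_dish's own z axis and vertical above 0.3 rad).
It also fails if it takes over 61 s, if anything falls off the work surface, if the arm or the gripper's body presses on something with over 40 N, if the wrist force passes 120 N, or if a joint passes its speed limit or range.

## Working session

There is one attempt and no reset: what is moved stays moved. The work goes in short steps, Python scripts to look and compute and a shell command to move; the robot and the scene stay as the last step left them, time stands still between calls to the robot, and variables do not carry over. Pictures are saved under pics/ and viewed, and the job is handed in when it is done.

```bash
mkdir -p pics; ls
python3 - <<'E'
from station import sense, camera, calibration
import cv2
s=sense(); print(s)
for n in("scene","top","wrist"):
    c=calibration(n); print(n,c)
    cv2.imwrite(f"pics/{n}0.png",camera(n)[:,:,::-1])
E
```

```text
pics
{'time': 0.0, 'q': array([ 1.10402137e+00,  2.87187054e-01,  1.57818857e+00, -1.56419798e-05,
        1.27859930e+00, -1.50031802e-01]), 'qvel': array([-5.08281038e-04, -1.48792711e-03, -8.15413431e-04,  1.16509965e-03,
       -1.19672591e-03, -2.30473714e-05]), 'tau': array([ 1.06016450e-03, -4.05966461e+01, -2.92633957e+01, -4.35208597e-05,
        5.73173966e-03,  5.18444978e-06]), 'position': array([0.20993889, 0.64082504, 0.22992666]), 'tool_rot': array([-1.57045505,  0.00235774,  1.25405809]), 'ft_force': array([-0.39858379, -0.48460773, -0.27708617]), 'wrist_torque': array([-0.03702175,  0.02540627,  0.03862743]), 'gripper_width': 0.0857211155607974}
scene {'camera_matrix': array([[612.8605048 ,   0.        , 319.7864118 ],
       [  0.        , 612.8605048 , 239.93673191],
       [  0.        ,   0.        ,   1.        ]]), 'world_from_camera': array([[ 0.88368   ,  0.35720911, -0.30250837,  0.24024025],
       [-0.46790582,  0.65588297, -0.59235265, -0.71538765],
       [-0.01318368,  0.66499562,  0.74673089,  0.88588732],
       [ 0.        ,  0.        ,  0.        ,
[... 206 characters left out ...]
camera': array([[ 0.00362562,  0.99669988, -0.08109379,  0.46359951],
       [-0.99943303,  0.00632619,  0.0330696 , -0.10732325],
       [ 0.03347348,  0.08092792,  0.99615772,  1.13609419],
       [ 0.        ,  0.        ,  0.        ,  1.        ]])}
wrist {'camera_matrix': array([[374.33378616,   0.        , 320.8562579 ],
       [  0.        , 374.33378616, 240.05137433],
       [  0.        ,   0.        ,   1.        ]]), 'world_from_camera': array([[ 0.31037981, -0.91789896, -0.24723645,  0.1472632 ],
       [ 0.95061095,  0.29920933,  0.08253844,  0.66031379],
       [-0.00178649, -0.26064395,  0.96543334,  0.37236959],
       [ 0.        ,  0.        ,  0.        ,  1.        ]])}
```

View pics/scene0.png

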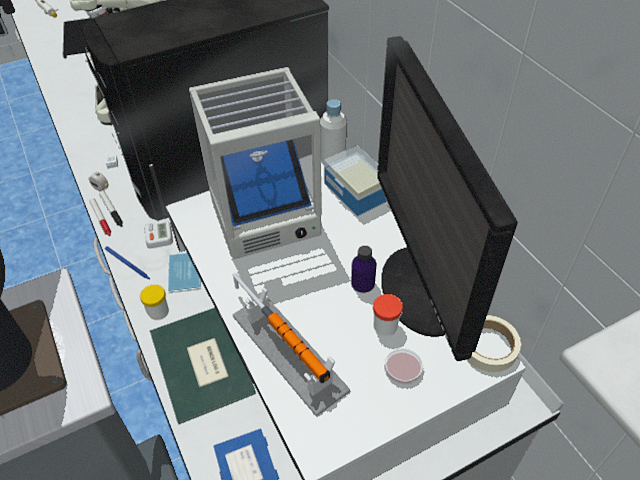

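View pics/top0.png

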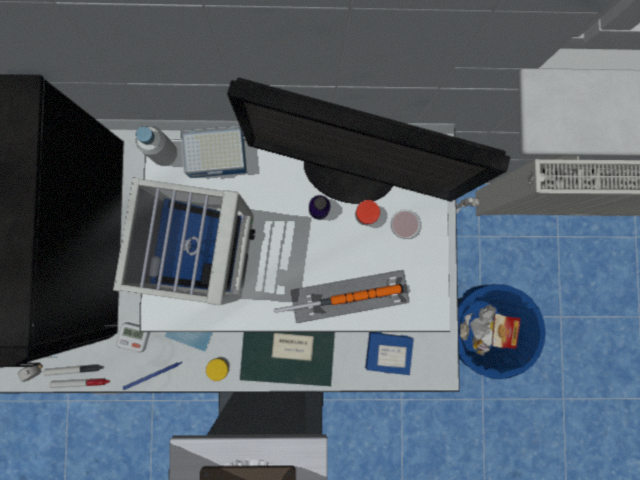

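View pics/wrist0.png

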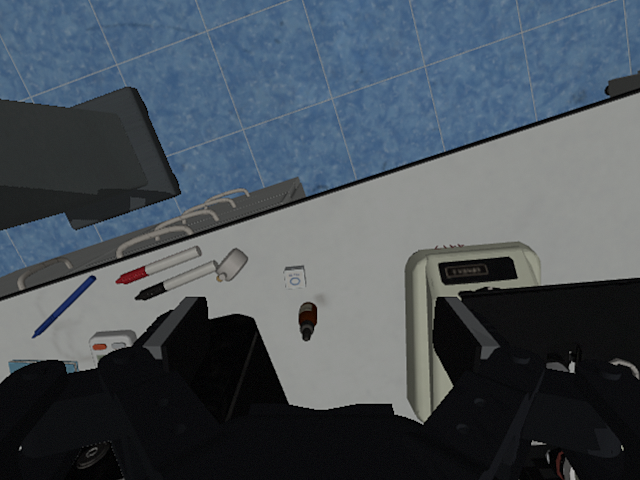

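Run:
```python
import cv2
a=cv2.imread("pics/scene0.png"); t=cv2.imread("pics/top0.png")
def crop(im,x0,y0,x1,y1,k,name):
    c=cv2.resize(im[y0:y1,x0:x1],None,fx=k,fy=k,interpolation=cv2.INTER_CUBIC)
    for x in range((x0//20+1)*20,x1,20):
        cv2.line(c,((x-x0)*k,0),((x-x0)*k,6),(0,0,255),1); cv2.putText(c,str(x),((x-x0)*k-10,16),0,.35,(0,0,255))
    for y in range((y0//20+1)*20,y1,20):
        cv2.line(c,(0,(y-y0)*k),(6,(y-y0)*k),(0,0,255),1); cv2.putText(c,str(y),(8,(y-y0)*k+4),0,.35,(0,0,255))
    cv2.imwrite("pics/"+name,c)
crop(a,180,60,340,260,3,"s_cab.png")
crop(a,225,260,425,420,4,"s_pole.png")
crop(t,110,170,260,310,4,"t_cab.png")
crop(t,265,190,425,330,4,"t_pole.png")
```

```text
(no output)
```

View pics/s_cab.png

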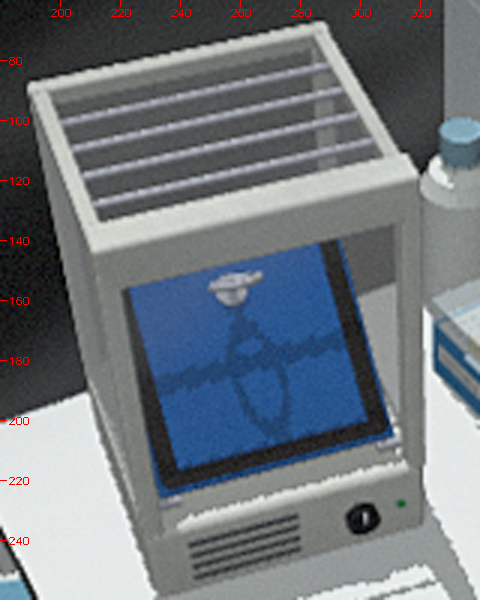

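View pics/s_pole.png

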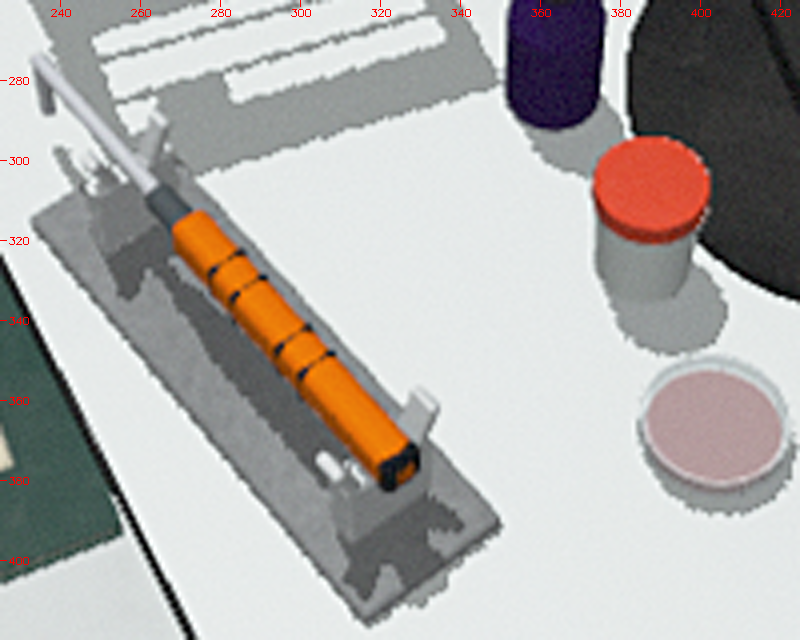

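View pics/t_cab.png

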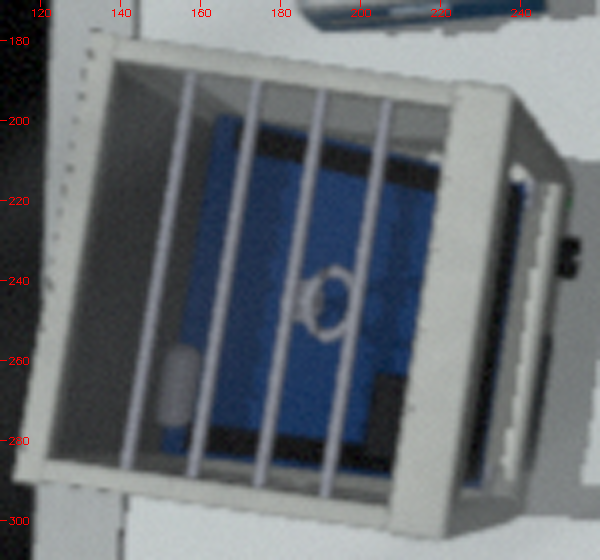

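View pics/t_pole.png

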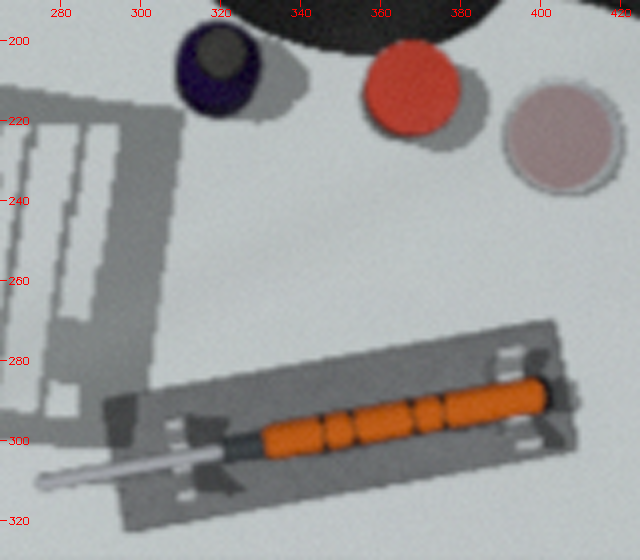

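```bash
cat > h.py <<'E'
import numpy as np
from scipy.spatial.transform import Rotation as R
from scipy.optimize import least_squares
from station import calibration, sense
def proj(c,P):
    T=np.linalg.inv(c["world_from_camera"]); p=np.atleast_2d(P)@T[:3,:3].T+T[:3,3]
    K=c["camera_matrix"]; return np.c_[K[0,0]*p[:,0]/-p[:,2]+K[0,2], K[1,1]*p[:,1]/p[:,2]+K[1,2]]
def ray(c,uv):
    K=c["camera_matrix"]; d=np.array([(uv[0]-K[0,2])/K[0,0],-(uv[1]-K[1,2])/K[1,1],-1])
    T=c["world_from_camera"]; return T[:3,3],T[:3,:3]@d
def atz(c,uv,z):
    o,d=ray(c,uv); return o+d*(z-o[2])/d[2]
def tri(obs):
    A=np.zeros((3,3));b=np.zeros(3)
    for c,uv in obs:
        o,d=ray(c,uv); d=d/np.linalg.norm(d); M=np.eye(3)-np.outer(d,d); A+=M;b+=M@o
    x=np.linalg.solve(A,b); return x,[proj(c,x)[0]-uv for c,uv in obs]
def pl(p,P):
    c,s=np.cos(p[2]),np.sin(p[2]); P=np.atleast_2d(P)
    return np.c_[p[0]+c*P[:,0]-s*P[:,1],p[1]+s*P[:,0]+c*P[:,1],P[:,2]]
E
python3 - <<'E'
from h import *
S=calibration("scene");T=calibration("top")
def fit(obs,x0):
    f=lambda p:np.concatenate([(proj(c,pl(p,P))-uv).ravel() for c,P,uv in obs])
    r=least_squares(f,x0,loss="soft_l1"); return r.x,f(r.x).reshape(-1,2).round(1)
m=.001
rest=[(T,[-.1,.035,.008],(409,302)),(T,[-.1,-.035,.008],(404,270)),(T,[.14,.035,.008],(297,322)),(T,[.14,-.035,.008],(291,290)),
(S,[.14,.035,.008],(233,314)),(S,[-.1,.035,.008],(317,414.5)),(S,[-.1,-.035,.008],(350,391))]
r,e=fit(rest,[.4,-.2,1.5]); print("rest",r,e.tolist())
cab=[(T,[-.085,-.09,.285],(237.5,192.5)),(T,[-.085,.09,.285],(220,304.5)),(T,[.085,-.09,.285],(139,180)),(T,[.085,.09,.285],(113,289.5)),
(S,[.085,.09,.285],(190,90)),(S,[.085,-.09,.285],(286.7,67.3)),(S,[-.085,-.09,.285],(319,114)),(S,[-.085,.09,.285],(210.7,144)),(S,[-.085,.09,0],(233.3,257.3)),(S,[-.085,-.09,0],(320.7,235))]
c,e=fit(cab,[.4,.2,1.5]); print("cab",c,e.tolist())
ring,e=tri([(T,(192,245.7)),(S,(258,155.7))]); print("ring",ring,e)
Ri=R.from_euler('z',c[2]).as_matrix(); print("ring in cab",Ri.T@(ring-[c[0],c[1],0]))
for th in np.arange(.3,.9,.1):
    f=lambda u,n,y: pl(c,[-.07+u*np.sin(th)-n*np.cos(th),y,.075+u*np.cos(th)+n*np.sin(th)])
    print(round(th,2),"ring",f(.115,.031,0),proj(T,f(.115,.031,0))[0].round(1),proj(S,f(.115,.031,0))[0].round(1),"topcorners",proj(T,f(.17,.004,-.075))[0].round(1),proj(T,f(.17,.004,.075))[0].round(1))
tip,e=tri([(T,(275,310.5)),(S,(235,274))]); print("hook bend",tip,e)
print(proj(T,pl(r,[[.17,0,.055],[.17,0,.0175],[-.085,0,.055]])),proj(S,pl(r,[[.17,0,.055],[.17,0,.0175],[-.085,0,.055]])))
for n,p,q,z in(("bottle",(320,202),(363,252),.094),("cup",(368,211),(387,307),.06),("dish",(405,224),(404,365),.015)): print(n,atz(T,p,z),atz(S,q,z))
E
```

```text
rest [ 0.43958469 -0.22894115  1.7449329 ] [[1.8, 0.3], [0.7, -1.0], [-0.5, 0.4], [-0.2, -1.4], [-1.6, -0.3], [-1.2, 0.9], [1.0, -1.4]]
cab [0.52849806 0.08882463 1.44079991] [[1.1, -2.0], [1.6, 0.1], [-8.3, -4.5], [-1.3, 0.5], [-3.7, -5.9], [-0.2, -4.8], [1.0, 3.3], [-0.7, -0.3], [-1.1, 5.0], [1.2, 1.7]]
ring [0.52785692 0.08698024 0.16704875] [array([ 0.20701594, -0.52239427]), array([-0.55217435,  0.05088873])]
ring in cab [-0.00191194  0.00039665  0.16704875]
0.3 ring [[0.51999033 0.02374779 0.19402482]] [225.9 248.9] [267.  166.4] topcorners [203.6 198.9] [189.6 289.3]
0.4 ring [[0.52152786 0.03550854 0.19299398]] [219.1 248. ] [265.  162.6] topcorners [194.5 198.1] [180.5 287.9]
0.5 ring [[0.52304436 0.04710849 0.19078419]] [212.6 247.2] [263.1 159.4] topcorners [186.1 197.5] [172.2 286.6]
0.6 ring [[0.52452469 0.05843174 0.18741751]] [206.4 246.4] [261.3 156.8] topcorners [178.5 197.1] [164.6 285.4]
0.7 ring [[0.52595405 0.06936515 0.1829276 ]] [200.5 245.7] [259.7 154.9] topcorners [171.8 196.9] [157.9 284.3]
0.8 ring [[0.52731817 0.07979947 0.17735931]] [195.1 245.1] [258.3 153.7] topcorners [166.1 196.9] [152.2 283.2]
0.9 ring [[0.52860341 0.08963046 0.17076828]] [190.3 244.6] [257.  153.2] topcorners [161.3 197.1] [147.6 282.3]
hook bend [ 0.40904741 -0.05571411  0.05561151] [array([ 0.28261347, -0.79487802]), array([-0.95232373,  0.08370447])]
[[278.25564296 309.14051455]
 [279.046338   308.22478036]
 [404.92877887 287.02665   ]] [[235.96157777 276.38091298]
 [238.39936428 289.49991476]
 [327.53805071 380.53421563]]
bottle [ 0.6177587  -0.14165685  0.094     ] [ 0.61267104 -0.14657165  0.094     ]
cup [ 0.60546582 -0.23883843  0.06      ] [ 0.60274462 -0.2432971   0.06      ]
dish [ 0.58473752 -0.32158956  0.015     ] [ 0.58597907 -0.32712789  0.015     ]
```

```bash
cat >> h.py <<'E'
REST=np.array([0.43958469,-0.22894115,1.7449329]); CAB=np.array([0.52849806,0.08882463,1.44079991])
def Rt(yaw,tilt=0):  # yaw of pole x; tool z along pole x, y down; tilt deg: body leans back
    M=np.array([[0,0,1.],[-1,0,0],[0,-1,0]])  # cols: tool x=-Y, y=-Z, z=X
    return R.from_euler('z',yaw)*R.from_matrix(M)*R.from_euler('x',tilt,degrees=True)
def plan(wps,cur=None):
    """wps: list of (tcp pos, Rotation, nrows)"""
    if cur is None:
        s=sense(); cur=(np.array(s["position"]),R.from_euler('xyz',s["tool_rot"]))
    p,q=cur
    for P,Q,n in wps:
        w=(q.inv()*Q).as_rotvec(degrees=True)/n; d=(np.array(P)-p)/n
        print("-> n",n,"step mm",round(np.linalg.norm(d)*1e3,1),"deg",round(np.linalg.norm(w),2))
        out=[]
        for i in range(n):
            t=q.inv().apply(d)*100; out.append(dict(zip(("dx","dy","dz","ax","ay","az"),[round(float(v),2) for v in (*t,*w)])))
            p=p+d; q=q*R.from_rotvec(w,degrees=True)
        for i in range(0,n,5):
            print("["+",".join("{"+",".join(f'"{k}":{v:g}' for k,v in o.items() if v)+"}" for o in out[i:i+5])+"]")
def off(tilt,Q):  # tcp = grasp point + 19mm along tool y
    return Q.apply([0,.019,0])
E
python3 - <<'E'
from h import *
q0=R.from_euler('xyz',sense()["tool_rot"])
Q=Rt(REST[2],10)
g=pl(REST,[0,0,.055])[0]; tcp=g+off(10,Q); print("tcp grasp",tcp,Q.as_euler('xyz'))
plan([([.21,.64,.42],q0,5),([.40,.40,.42],Rt(2.0),10),([.46,.0,.42],Rt(1.8),10),(tcp+[0,0,.12],Q,10)])
E
```

```text
tcp grasp [ 0.43901306 -0.22569173  0.03628865] [-1.3962634   0.          0.17413657]
-> n 5 step mm 38.0 deg 0.0
[{"dx":-0.03,"dy":-3.8},{"dx":-0.03,"dy":-3.8},{"dx":-0.03,"dy":-3.8},{"dx":-0.03,"dy":-3.8},{"dx":-0.03,"dy":-3.8}]
-> n 10 step mm 30.6 deg 4.73
[{"dx":-1.69,"dz":-2.55,"ay":4.73,"az":-0.01},{"dx":-1.47,"dz":-2.68,"ay":4.73,"az":-0.01},{"dx":-1.25,"dz":-2.8,"ay":4.73,"az":-0.01},{"dx":-1.01,"dz":-2.89,"ay":4.73,"az":-0.01},{"dx":-0.77,"dz":-2.96,"ay":4.73,"az":-0.01}]
[{"dx":-0.52,"dz":-3.02,"ay":4.73,"az":-0.01},{"dx":-0.27,"dz":-3.05,"ay":4.73,"az":-0.01},{"dx":-0.02,"dz":-3.06,"ay":4.73,"az":-0.01},{"dx":0.23,"dz":-3.05,"ay":4.73,"az":-0.01},{"dx":0.48,"dz":-3.02,"ay":4.73,"az":-0.01}]
-> n 10 step mm 40.4 deg 1.15
[{"dx":-1.12,"dz":-3.89,"ay":1.15},{"dx":-1.04,"dz":-3.91,"ay":1.15},{"dx":-0.96,"dz":-3.93,"ay":1.15},{"dx":-0.88,"dz":-3.95,"ay":1.15},{"dx":-0.8,"dz":-3.96,"ay":1.15}]
[{"dx":-0.73,"dz":-3.98,"ay":1.15},{"dx":-0.65,"dz":-3.99,"ay":1.15},{"dx":-0.57,"dz":-4,"ay":1.15},{"dx":-0.49,"dz":-4.02,"ay":1.15},{"dx":-0.41,"dz":-4.02,"ay":1.15}]
-> n 10 step mm 34.8 deg 1.05
[{"dx":-0.72,"dy":2.64,"dz":-2.15,"ax":1,"ay":0.31,"az":-0.03},{"dx":-0.71,"dy":2.6,"dz":-2.2,"ax":1,"ay":0.31,"az":-0.03},{"dx":-0.7,"dy":2.56,"dz":-2.25,"ax":1,"ay":0.31,"az":-0.03},{"dx":-0.68,"dy":2.52,"dz":-2.3,"ax":1,"ay":0.31,"az":-0.03},{"dx":-0.67,"dy":2.48,"dz":-2.34,"ax":1,"ay":0.31,"az":-0.03}]
[{"dx":-0.66,"dy":2.44,"dz":-2.39,"ax":1,"ay":0.31,"az":-0.03},{"dx":-0.65,"dy":2.39,"dz":-2.44,"ax":1,"ay":0.31,"az":-0.03},{"dx":-0.64,"dy":2.35,"dz":-2.48,"ax":1,"ay":0.31,"az":-0.03},{"dx":-0.62,"dy":2.31,"dz":-2.53,"ax":1,"ay":0.31,"az":-0.03},{"dx":-0.61,"dy":2.26,"dz":-2.57,"ax":1,"ay":0.31,"az":-0.03}]
```

```bash
python3 -m handwheel '[{"dy":-3.8},{"dy":-3.8},{"dy":-3.8},{"dy":-3.8},{"dy":-3.8}]' 1
python3 -m handwheel '[{"dx":-1.7,"dz":-2.55,"ay":4.7},{"dx":-1.5,"dz":-2.7,"ay":4.7},{"dx":-1.25,"dz":-2.8,"ay":4.7},{"dx":-1.0,"dz":-2.9,"ay":4.7},{"dx":-0.8,"dz":-3.0,"ay":4.7}]'
python3 -m handwheel '[{"dx":-0.5,"dz":-3,"ay":4.7},{"dx":-0.3,"dz":-3,"ay":4.7},{"dz":-3,"ay":4.7},{"dx":0.2,"dz":-3,"ay":4.7},{"dx":0.5,"dz":-3,"ay":4.7}]'
python3 -m handwheel '[{"dx":-1.1,"dz":-3.9,"ay":1.2},{"dx":-1.0,"dz":-3.9,"ay":1.2},{"dx":-1,"dz":-3.9,"ay":1.2},{"dx":-0.9,"dz":-3.9,"ay":1.2},{"dx":-0.8,"dz":-4,"ay":1.2}]'
python3 -m handwheel '[{"dx":-0.7,"dz":-4,"ay":1.2},{"dx":-0.65,"dz":-4,"ay":1.2},{"dx":-0.6,"dz":-4,"ay":1.2},{"dx":-0.5,"dz":-4,"ay":1.2},{"dx":-0.4,"dz":-4,"ay":1.2}]'
```

```text
$[0]: bad value
$[0]: bad value
$[0]: bad value
$[0]: bad value
$[0]: bad value
```

Run:
```python
from h import *
print(sense()["q"])
Q=Rt(REST[2],10); tcp=pl(REST,[0,0,.055])[0]+off(10,Q)
plan([(tcp+[0,0,.1],Q,10)])
```

```text
[ 1.10400047e+00  2.86989868e-01  1.57785130e+00  1.86105488e-05
  1.27861754e+00 -1.49968559e-01]
-> n 10 step mm 90.1 deg 6.26
[{"dx":-7.52,"dy":0.95,"dz":-4.88,"ax":0.9,"ay":6.17,"az":-0.55},{"dx":-6.96,"dy":0.8,"dz":-5.67,"ax":0.9,"ay":6.17,"az":-0.55},{"dx":-6.32,"dy":0.64,"dz":-6.4,"ax":0.9,"ay":6.17,"az":-0.55},{"dx":-5.6,"dy":0.48,"dz":-7.05,"ax":0.9,"ay":6.17,"az":-0.55},{"dx":-4.81,"dy":0.31,"dz":-7.62,"ax":0.9,"ay":6.17,"az":-0.55}]
[{"dx":-3.97,"dy":0.14,"dz":-8.09,"ax":0.9,"ay":6.17,"az":-0.55},{"dx":-3.07,"dy":-0.02,"dz":-8.47,"ax":0.9,"ay":6.17,"az":-0.55},{"dx":-2.14,"dy":-0.18,"dz":-8.75,"ax":0.9,"ay":6.17,"az":-0.55},{"dx":-1.19,"dy":-0.34,"dz":-8.93,"ax":0.9,"ay":6.17,"az":-0.55},{"dx":-0.22,"dy":-0.49,"dz":-9,"ax":0.9,"ay":6.17,"az":-0.55}]
```

```bash
sed -i 's/ if v)+"}"/)+"}"/' h.py
python3 -m handwheel '[{"dx":0,"dy":-3.8,"dz":0,"ax":0,"ay":0,"az":0},{"dx":0,"dy":-3.8,"dz":0,"ax":0,"ay":0,"az":0},{"dx":0,"dy":-3.8,"dz":0,"ax":0,"ay":0,"az":0},{"dx":0,"dy":-3.8,"dz":0,"ax":0,"ay":0,"az":0},{"dx":0,"dy":-3.8,"dz":0,"ax":0,"ay":0,"az":0}]' 1
```

```text
time: 0.57
position: [0.21, 0.6411, 0.4226]
tool_rot: [-1.571, 0.001, 1.254]
ft_force: [0.3, 1.3, -0.8]
gripper_width: 0.0853
```

```bash
python3 -m handwheel '[{"dx":-1.7,"dy":0,"dz":-2.55,"ax":0,"ay":4.7,"az":0},{"dx":-1.5,"dy":0,"dz":-2.7,"ax":0,"ay":4.7,"az":0},{"dx":-1.25,"dy":0,"dz":-2.8,"ax":0,"ay":4.7,"az":0},{"dx":-1.0,"dy":0,"dz":-2.9,"ax":0,"ay":4.7,"az":0},{"dx":-0.8,"dy":0,"dz":-3.0,"ax":0,"ay":4.7,"az":0}]'
python3 -m handwheel '[{"dx":-0.5,"dy":0,"dz":-3,"ax":0,"ay":4.7,"az":0},{"dx":-0.3,"dy":0,"dz":-3,"ax":0,"ay":4.7,"az":0},{"dx":0,"dy":0,"dz":-3,"ax":0,"ay":4.7,"az":0},{"dx":0.2,"dy":0,"dz":-3,"ax":0,"ay":4.7,"az":0},{"dx":0.5,"dy":0,"dz":-3,"ax":0,"ay":4.7,"az":0}]'
python3 -m handwheel '[{"dx":-1.1,"dy":0,"dz":-3.9,"ax":0,"ay":1.2,"az":0},{"dx":-1.0,"dy":0,"dz":-3.9,"ax":0,"ay":1.2,"az":0},{"dx":-1,"dy":0,"dz":-3.9,"ax":0,"ay":1.2,"az":0},{"dx":-0.9,"dy":0,"dz":-3.9,"ax":0,"ay":1.2,"az":0},{"dx":-0.8,"dy":0,"dz":-4,"ax":0,"ay":1.2,"az":0}]'
python3 -m handwheel '[{"dx":-0.7,"dy":0,"dz":-4,"ax":0,"ay":1.2,"az":0},{"dx":-0.65,"dy":0,"dz":-4,"ax":0,"ay":1.2,"az":0},{"dx":-0.6,"dy":0,"dz":-4,"ax":0,"ay":1.2,"az":0},{"dx":-0.5,"dy":0,"dz":-4,"ax":0,"ay":1.2,"az":0},{"dx":-0.4,"dy":0,"dz":-4,"ax":0,"ay":1.2,"az":0}]'
python3 - <<'E'
from h import *
print(sense()["q"])
Q=Rt(REST[2],10); tcp=pl(REST,[0,0,.055])[0]+off(10,Q)
plan([(tcp+[0,0,.1],Q,10)])
E
```

```text
time: 0.98
position: [0.3061, 0.5194, 0.4208]
tool_rot: [-1.571, 0.001, 0.84]
ft_force: [0.4, -0.0, 0.1]
gripper_width: 0.0856
time: 1.4
position: [0.4003, 0.4012, 0.421]
tool_rot: [-1.571, 0.001, 0.43]
ft_force: [1.2, -0.5, -0.3]
gripper_width: 0.0855
time: 1.82
position: [0.4299, 0.2013, 0.421]
tool_rot: [-1.571, 0.0, 0.329]
ft_force: [0.3, -0.4, 0.2]
gripper_width: 0.0851
time: 2.23
position: [0.4592, 0.0012, 0.4212]
tool_rot: [-1.571, -0.0, 0.223]
ft_force: [0.4, 0.5, -0.5]
gripper_width: 0.0853
[-2.19068749e-01 -2.85913899e-01  1.81167171e+00  7.33574469e-05
  1.61558445e+00 -4.42303498e-01]
-> n 10 step mm 36.5 deg 1.04
[{"dx":-0.7,"dy":2.85,"dz":-2.17,"ax":1,"ay":0.28,"az":-0.02},{"dx":-0.69,"dy":2.81,"dz":-2.22,"ax":1,"ay":0.28,"az":-0.02},{"dx":-0.68,"dy":2.77,"dz":-2.27,"ax":1,"ay":0.28,"az":-0.02},{"dx":-0.67,"dy":2.73,"dz":-2.32,"ax":1,"ay":0.28,"az":-0.02},{"dx":-0.66,"dy":2.69,"dz":-2.37,"ax":1,"ay":0.28,"az":-0.02}]
[{"dx":-0.65,"dy":2.65,"dz":-2.42,"ax":1,"ay":0.28,"az":-0.02},{"dx":-0.64,"dy":2.6,"dz":-2.47,"ax":1,"ay":0.28,"az":-0.02},{"dx":-0.63,"dy":2.56,"dz":-2.52,"ax":1,"ay":0.28,"az":-0.02},{"dx":-0.62,"dy":2.52,"dz":-2.57,"ax":1,"ay":0.28,"az":-0.02},{"dx":-0.6,"dy":2.47,"dz":-2.61,"ax":1,"ay":0.28,"az":-0.02}]
```

Tracking is accurate. On to the pre-grasp pose.

```bash
python3 -m handwheel '[{"dx":-0.7,"dy":2.85,"dz":-2.2,"ax":1,"ay":0.3,"az":0},{"dx":-0.7,"dy":2.8,"dz":-2.2,"ax":1,"ay":0.3,"az":0},{"dx":-0.7,"dy":2.8,"dz":-2.3,"ax":1,"ay":0.3,"az":0},{"dx":-0.7,"dy":2.7,"dz":-2.3,"ax":1,"ay":0.3,"az":0},{"dx":-0.65,"dy":2.7,"dz":-2.4,"ax":1,"ay":0.3,"az":0}]'
python3 -m handwheel '[{"dx":-0.65,"dy":2.65,"dz":-2.4,"ax":1,"ay":0.3,"az":0},{"dx":-0.6,"dy":2.6,"dz":-2.5,"ax":1,"ay":0.3,"az":0},{"dx":-0.6,"dy":2.6,"dz":-2.5,"ax":1,"ay":0.2,"az":0},{"dx":-0.6,"dy":2.5,"dz":-2.6,"ax":1,"ay":0.2,"az":0},{"dx":-0.6,"dy":2.5,"dz":-2.6,"ax":1,"ay":0.2,"az":0}]'
python3 - <<'E'
from h import *
from station import camera
import cv2
print(sense()["q"])
cv2.imwrite("pics/wrist1.png",camera("wrist")[:,:,::-1])
Q=Rt(REST[2],10); tcp=pl(REST,[0,0,.055])[0]+off(10,Q)
W=calibration("wrist"); print("pole model in wrist",proj(W,pl(REST,[[-.085,0,.055],[0,0,.055],[.06,0,.055],[.17,0,.055]])).round())
plan([(tcp,Q,5)])
E
```

```text
time: 2.65
position: [0.4484, -0.1119, 0.2775]
tool_rot: [-1.483, 0.001, 0.197]
ft_force: [0.2, -0.1, 0.5]
gripper_width: 0.0853
time: 3.07
position: [0.4388, -0.2252, 0.1346]
tool_rot: [-1.396, 0.004, 0.177]
ft_force: [0.4, -0.2, 0.2]
gripper_width: 0.0853
[-0.73422328  0.05642471  2.03465203  0.11210296  1.193662   -0.95960359]
pole model in wrist [[328. 410.]
 [328. 276.]
 [329. 176.]
 [329. -19.]]
-> n 5 step mm 18.4 deg 0.14
[{"dx":0.09,"dy":1.81,"dz":-0.32,"ax":-0.07,"ay":-0.02,"az":-0.12},{"dx":0.08,"dy":1.81,"dz":-0.32,"ax":-0.07,"ay":-0.02,"az":-0.12},{"dx":0.08,"dy":1.81,"dz":-0.32,"ax":-0.07,"ay":-0.02,"az":-0.12},{"dx":0.07,"dy":1.81,"dz":-0.31,"ax":-0.07,"ay":-0.02,"az":-0.12},{"dx":0.07,"dy":1.81,"dz":-0.31,"ax":-0.07,"ay":-0.02,"az":-0.12}]
```

View pics/wrist1.png

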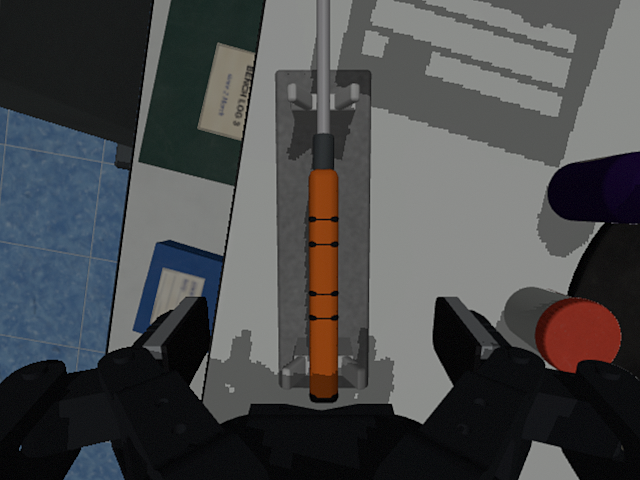

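```bash
python3 -m handwheel '[{"dx":0.02,"dy":1.8,"dz":-0.3,"ax":0,"ay":0,"az":-0.1},{"dx":0.02,"dy":1.8,"dz":-0.3,"ax":0,"ay":0,"az":-0.1},{"dx":0.02,"dy":1.8,"dz":-0.3,"ax":0,"ay":0,"az":-0.1},{"dx":0.02,"dy":1.8,"dz":-0.3,"ax":0,"ay":0,"az":-0.1},{"dx":0.02,"dy":1.8,"dz":-0.3,"ax":0,"ay":0,"az":-0.1}]'
python3 - <<'E'
from h import *
from station import camera
import cv2
cv2.imwrite("pics/wrist2.png",camera("wrist")[:,:,::-1])
s=sense();print(s["position"],s["tool_rot"])
E
```

```text
time: 3.53
position: [0.4399, -0.223, 0.0439]
tool_rot: [-1.396, -0.005, 0.176]
ft_force: [0.4, 0.3, 0.1]
gripper_width: 0.0854
[ 0.4377441  -0.22121318  0.04037741] [-1.39120483e+00 -5.97522597e-04  1.75631137e-01]
```

View pics/wrist2.png

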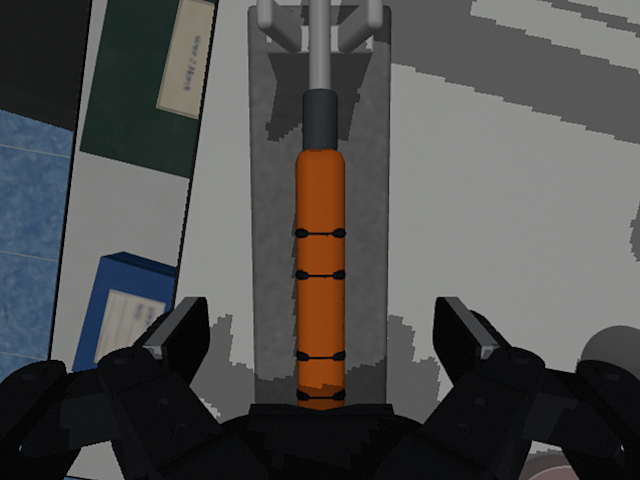

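```bash
python3 -m handwheel '[{"dx":0,"dy":0.4,"dz":0,"ax":0,"ay":0,"az":0},{"dx":0,"dy":0,"dz":0,"ax":0,"ay":0,"az":0}]' 1
for i in 1 2; do python3 -m handwheel '[{"dx":0,"dy":0,"dz":0,"ax":0,"ay":0,"az":0},{"dx":0,"dy":0,"dz":0,"ax":0,"ay":0,"az":0},{"dx":0,"dy":0,"dz":0,"ax":0,"ay":0,"az":0},{"dx":0,"dy":0,"dz":0,"ax":0,"ay":0,"az":0},{"dx":0,"dy":0,"dz":0,"ax":0,"ay":0,"az":0}]' 0; done
python3 - <<'E'
from h import *
from station import camera
import cv2
cv2.imwrite("pics/wrist3.png",camera("wrist")[:,:,::-1])
s=sense();print(s["position"],s["tool_rot"],s["ft_force"],s["wrist_torque"])
E
```

```text
time: 3.75
position: [0.4397, -0.2221, 0.0406]
tool_rot: [-1.395, -0.004, 0.176]
ft_force: [0.3, -0.0, 0.2]
gripper_width: 0.0855
time: 4.17
position: [0.4403, -0.2228, 0.0414]
tool_rot: [-1.397, -0.005, 0.176]
ft_force: [0.5, -0.6, 0.7]
gripper_width: 0.0253
time: 4.58
position: [0.4405, -0.2229, 0.0415]
tool_rot: [-1.397, -0.006, 0.176]
ft_force: [0.1, -0.7, 4.4]
gripper_width: 0.0165
[ 0.44048216 -0.22287511  0.04145987] [-1.39710523 -0.00567897  0.17568054] [ 0.27439423 -0.86146858  4.86473278] [ 0.06050085 -0.00131786 -0.0390444 ]
```

View pics/wrist3.png

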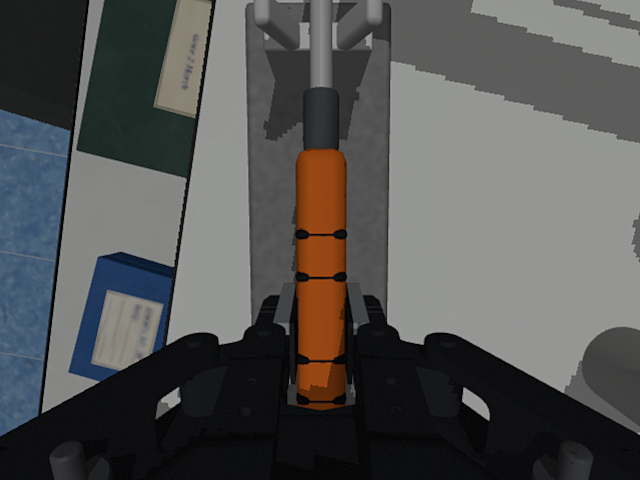

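```bash
cat >> h.py <<'E'
from station import camera
import cv2
def cur():
    s=sense(); return np.array(s["position"]),R.from_euler('xyz',s["tool_rot"])
PT=np.zeros(3); PQ=R.identity()
import json,os
if os.path.exists("pole.json"):
    d=json.load(open("pole.json")); PT=np.array(d["t"]); PQ=R.from_quat(d["q"])
def pole(p=None):  # grip pos, rot of pole
    p,q=p or cur(); return p+q.apply(PT), q*PQ
def tool_for(tip,yaw,pitch=0): # tool pose putting hook tip at tip; pitch>0 hook down
    Qp=R.from_euler('zy',[0,0])if False else R.from_euler('z',yaw)*R.from_euler('y',pitch)
    q=Qp*PQ.inv(); return np.array(tip)-Qp.apply([.17,0,-.0375])-q.apply(PT), q
def tip(): 
    g,Q=pole(); return g+Q.apply([.17,0,-.0375])
def tocab(P): return R.from_euler('z',-CAB[2]).apply(np.array(P)-[CAB[0],CAB[1],0])
def grid(im,x0,y0,x1,y1,k,name):
    c=cv2.resize(np.ascontiguousarray(im[y0:y1,x0:x1]),None,fx=k,fy=k,interpolation=cv2.INTER_CUBIC)
    for x in range((x0//20+1)*20,x1,20):
        cv2.line(c,((x-x0)*k,0),((x-x0)*k,6),(0,0,255),1); cv2.putText(c,str(x),((x-x0)*k-10,16),0,.35,(0,0,255))
    for y in range((y0//20+1)*20,y1,20):
        cv2.line(c,(0,(y-y0)*k),(6,(y-y0)*k),(0,0,255),1); cv2.putText(c,str(y),(8,(y-y0)*k+4),0,.35,(0,0,255))
    cv2.imwrite("pics/"+name,c)
E
python3 - <<'E'
from h import *
p,q=cur(); g=p-off(0,q)
gr=R.from_euler('z',-REST[2]).apply(g-[REST[0],REST[1],0]); print("grasp in rest",gr)
P=pl(REST,[.004,gr[1],.055])[0]
Qp=R.from_euler('z',REST[2])
json.dump({"t":q.inv().apply(P-p).tolist(),"q":(q.inv()*Qp).as_quat().tolist()},open("pole.json","w"))
E
python3 - <<'E'
from h import *
p,q=cur(); print(PT,tip(),tocab(tip()))
ring=np.array([.528,.087,.168])
yaw=CAB[2]; ex=R.from_euler('z',yaw).apply([1,0,0])
out=ring-ex*.14; out[2]=.215   # outside cabinet
w1=p+[0,0,.07]
t,Q=tool_for(out,yaw); print(t)
plan([(w1,q,5),(t,Q,8)])
E
```

```text
grasp in rest [ 0.00253508 -0.00183368  0.06017368]
[-2.71193189e-05 -1.36510643e-02  5.48777409e-04] [ 0.41124378 -0.05725494  0.0175    ] [-0.16004674  0.09732855  0.0175    ]
[ 0.48815064 -0.21859399  0.23895987]
-> n 5 step mm 14.0 deg 0.0
[{"dx":0.01,"dy":-1.38,"dz":0.24,"ax":0,"ay":0,"az":0},{"dx":0.01,"dy":-1.38,"dz":0.24,"ax":0,"ay":0,"az":0},{"dx":0.01,"dy":-1.38,"dz":0.24,"ax":0,"ay":0,"az":0},{"dx":0.01,"dy":-1.38,"dz":0.24,"ax":0,"ay":0,"az":0},{"dx":0.01,"dy":-1.38,"dz":0.24,"ax":0,"ay":0,"az":0}]
-> n 8 step mm 17.0 deg 2.18
[{"dx":0.61,"dy":-1.58,"dz":0.22,"ax":-0.01,"ay":2.15,"az":-0.38},{"dx":0.61,"dy":-1.57,"dz":0.25,"ax":-0.01,"ay":2.15,"az":-0.38},{"dx":0.61,"dy":-1.57,"dz":0.27,"ax":-0.01,"ay":2.15,"az":-0.38},{"dx":0.61,"dy":-1.56,"dz":0.29,"ax":-0.01,"ay":2.15,"az":-0.38},{"dx":0.61,"dy":-1.56,"dz":0.31,"ax":-0.01,"ay":2.15,"az":-0.38}]
[{"dx":0.6,"dy":-1.56,"dz":0.34,"ax":-0.01,"ay":2.15,"az":-0.38},{"dx":0.6,"dy":-1.55,"dz":0.36,"ax":-0.01,"ay":2.15,"az":-0.38},{"dx":0.6,"dy":-1.55,"dz":0.38,"ax":-0.01,"ay":2.15,"az":-0.38}]
```

```bash
python3 -m handwheel '[{"dx":0,"dy":-0.7,"dz":0.12,"ax":0,"ay":0,"az":0},{"dx":0,"dy":-1.4,"dz":0.24,"ax":0,"ay":0,"az":0},{"dx":0,"dy":-1.4,"dz":0.24,"ax":0,"ay":0,"az":0},{"dx":0,"dy":-1.4,"dz":0.24,"ax":0,"ay":0,"az":0},{"dx":0,"dy":-1.4,"dz":0.24,"ax":0,"ay":0,"az":0}]'
python3 - <<'E'
from h import *
ring=np.array([.528,.087,.168])
yaw=CAB[2]; ex=R.from_euler('z',yaw).apply([1,0,0])
out=ring-ex*.14; out[2]=.195
t,Q=tool_for(out,yaw); print(t, sense()["ft_force"],tip())
plan([(t,Q,10)])
grid(camera("scene")[:,:,::-1],180,60,440,420,2,"s4.png")
E
```

```text
time: 5.05
position: [0.4387, -0.2222, 0.1044]
tool_rot: [-1.395, -0.003, 0.176]
ft_force: [0.4, 0.5, -1.8]
gripper_width: 0.0165
[ 0.48815064 -0.21859399  0.21895987] [ 0.42591623  0.53073246 -1.79285429] [ 0.40935809 -0.05649594  0.0809061 ]
-> n 10 step mm 12.5 deg 1.74
[{"dx":0.5,"dy":-1.14,"dz":0.15,"ax":-0.02,"ay":1.71,"az":-0.32},{"dx":0.5,"dy":-1.13,"dz":0.16,"ax":-0.02,"ay":1.71,"az":-0.32},{"dx":0.5,"dy":-1.13,"dz":0.18,"ax":-0.02,"ay":1.71,"az":-0.32},{"dx":0.5,"dy":-1.13,"dz":0.19,"ax":-0.02,"ay":1.71,"az":-0.32},{"dx":0.5,"dy":-1.12,"dz":0.21,"ax":-0.02,"ay":1.71,"az":-0.32}]
[{"dx":0.5,"dy":-1.12,"dz":0.22,"ax":-0.02,"ay":1.71,"az":-0.32},{"dx":0.5,"dy":-1.12,"dz":0.24,"ax":-0.02,"ay":1.71,"az":-0.32},{"dx":0.5,"dy":-1.12,"dz":0.25,"ax":-0.02,"ay":1.71,"az":-0.32},{"dx":0.5,"dy":-1.11,"dz":0.27,"ax":-0.02,"ay":1.71,"az":-0.32},{"dx":0.49,"dy":-1.11,"dz":0.28,"ax":-0.02,"ay":1.71,"az":-0.32}]
```

View pics/s4.png

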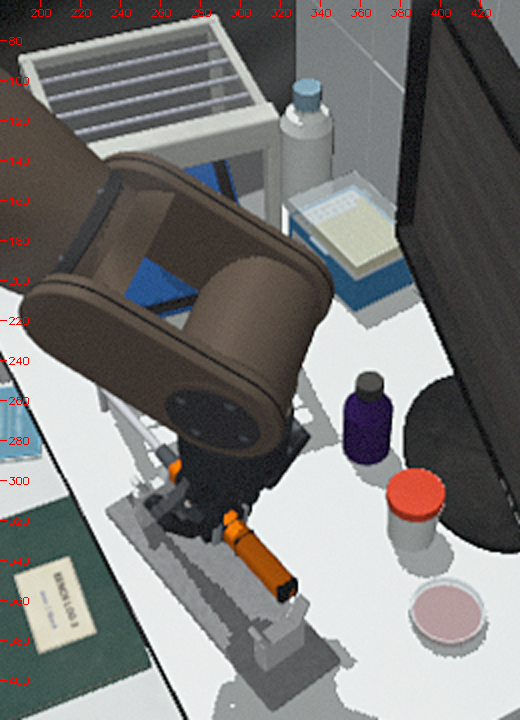

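```bash
python3 -m handwheel '[{"dx":0.5,"dy":-1.1,"dz":0.15,"ax":0,"ay":1.7,"az":-0.3},{"dx":0.5,"dy":-1.1,"dz":0.15,"ax":0,"ay":1.7,"az":-0.3},{"dx":0.5,"dy":-1.1,"dz":0.2,"ax":0,"ay":1.7,"az":-0.3},{"dx":0.5,"dy":-1.1,"dz":0.2,"ax":0,"ay":1.7,"az":-0.3},{"dx":0.5,"dy":-1.1,"dz":0.2,"ax":0,"ay":1.7,"az":-0.3}]'
python3 -m handwheel '[{"dx":0.5,"dy":-1.1,"dz":0.2,"ax":0,"ay":1.7,"az":-0.3},{"dx":0.5,"dy":-1.1,"dz":0.25,"ax":0,"ay":1.7,"az":-0.3},{"dx":0.5,"dy":-1.1,"dz":0.25,"ax":0,"ay":1.7,"az":-0.3},{"dx":0.5,"dy":-1.1,"dz":0.25,"ax":0,"ay":1.7,"az":-0.4},{"dx":0.5,"dy":-1.1,"dz":0.25,"ax":0,"ay":1.7,"az":-0.4}]'
cat > look.py <<'E'
from h import *
import sys
n=sys.argv[1]; s=sense(); print("F",s["ft_force"].round(2),"tip",tip().round(4),"cab",tocab(tip()).round(4),"pole rot deg",np.degrees((pole()[1]).as_euler('zyx')).round(1))
if n!="-":
    T=calibration("top");S=calibration("scene"); g,Q=pole(); pts=g+Q.apply([[.17,0,0],[.17,0,-.0375],[-.085,0,0]])
    print("model top",proj(T,pts).round(1).tolist(),"scene",proj(S,pts).round(1).tolist())
    if "t" in sys.argv[2]: grid(camera("top")[:,:,::-1],110,170,310,320,4,f"t{n}.png")
    if "s" in sys.argv[2]: grid(camera("scene")[:,:,::-1],180,60,380,320,2,f"s{n}.png")
    if "w" in sys.argv[2]: cv2.imwrite(f"pics/w{n}.png",camera("wrist")[:,:,::-1])
E
python3 look.py 5 tsw
```

```text
time: 5.52
position: [0.4637, -0.2201, 0.1597]
tool_rot: [-1.394, -0.003, 0.024]
ft_force: [0.1, -0.3, -1.1]
gripper_width: 0.0169
time: 5.93
position: [0.4886, -0.2189, 0.216]
tool_rot: [-1.394, -0.006, -0.127]
ft_force: [0.2, -0.6, -2.1]
gripper_width: 0.0172
F [ 0.22 -0.57 -2.12] tip [ 0.5102 -0.052   0.1926] cab [-1.420e-01 -1.000e-04  1.926e-01] pole rot deg [82.6 -0.   0.2]
model top [[268.7, 253.7], [269.9, 254.9], [419.9, 274.2]] scene [[279.6, 179.3], [281.0, 196.4], [339.7, 303.0]]
```

View pics/t5.png

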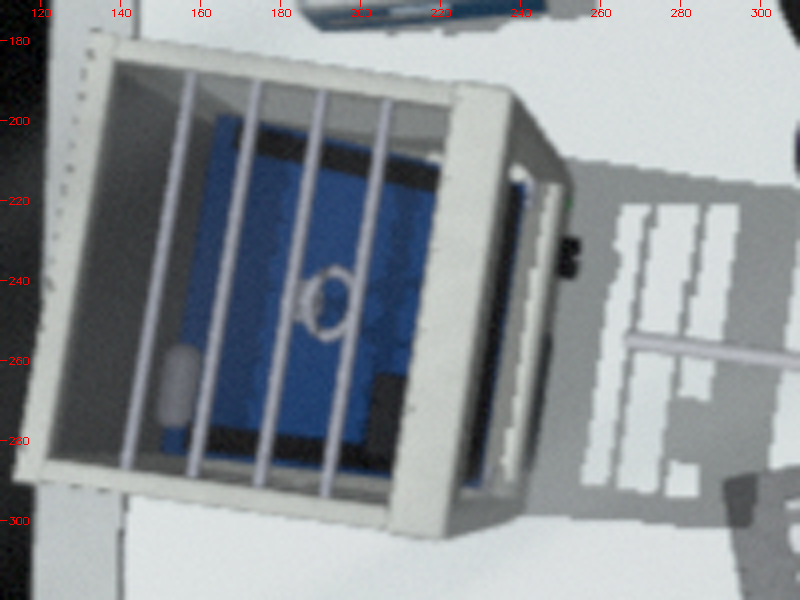

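View pics/s5.png

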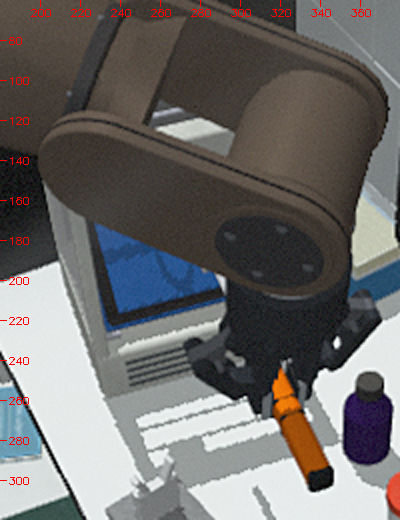

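View pics/w5.png

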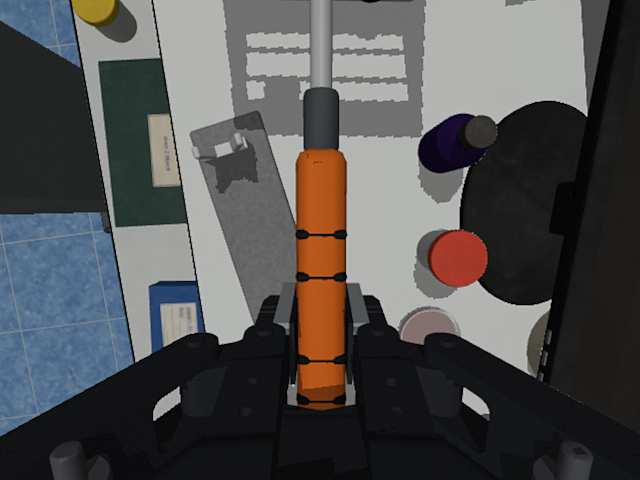

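Run:
```python
from h import *
yaw=CAB[2]
tgt=pl(CAB,[-.002,-.0007,.193])[0]; t,Q=tool_for(tgt,yaw)
plan([(t,Q,10)])
```

```text
-> n 10 step mm 14.1 deg 0.03
[{"dx":0.01,"dy":0.24,"dz":1.38,"ax":-0.01,"ay":0.02,"az":0.01},{"dx":0.01,"dy":0.24,"dz":1.38,"ax":-0.01,"ay":0.02,"az":0.01},{"dx":0.01,"dy":0.24,"dz":1.38,"ax":-0.01,"ay":0.02,"az":0.01},{"dx":0,"dy":0.24,"dz":1.38,"ax":-0.01,"ay":0.02,"az":0.01},{"dx":0,"dy":0.24,"dz":1.38,"ax":-0.01,"ay":0.02,"az":0.01}]
[{"dx":0,"dy":0.24,"dz":1.38,"ax":-0.01,"ay":0.02,"az":0.01},{"dx":0,"dy":0.24,"dz":1.38,"ax":-0.01,"ay":0.02,"az":0.01},{"dx":0,"dy":0.24,"dz":1.38,"ax":-0.01,"ay":0.02,"az":0.01},{"dx":0,"dy":0.24,"dz":1.38,"ax":-0.01,"ay":0.02,"az":0.01},{"dx":0,"dy":0.24,"dz":1.38,"ax":-0.01,"ay":0.02,"az":0.01}]
```

```bash
python3 -m handwheel '[{"dx":0.0,"dy":0.24,"dz":1.4,"ax":0,"ay":0,"az":0},{"dx":0.0,"dy":0.24,"dz":1.4,"ax":0,"ay":0,"az":0},{"dx":0.02,"dy":0.24,"dz":1.4,"ax":0,"ay":0,"az":0},{"dx":0.0,"dy":0.24,"dz":1.4,"ax":0,"ay":0,"az":0},{"dx":0.02,"dy":0.24,"dz":1.4,"ax":0,"ay":0,"az":0}]'
python3 look.py 6 tw
```

```text
time: 6.5
position: [0.4983, -0.1469, 0.2169]
tool_rot: [-1.394, -0.007, -0.125]
ft_force: [0.6, -0.1, -1.7]
gripper_width: 0.017
F [ 0.65 -0.09 -1.69] tip [0.5195 0.02   0.1934] cab [-0.0694  0.      0.1934] pole rot deg [82.7 -0.1  0.2]
model top [[225.1, 247.9], [228.1, 249.2], [377.1, 268.1]] scene [[265.9, 151.0], [267.7, 168.1], [320.6, 262.6]]
```

View pics/t6.png

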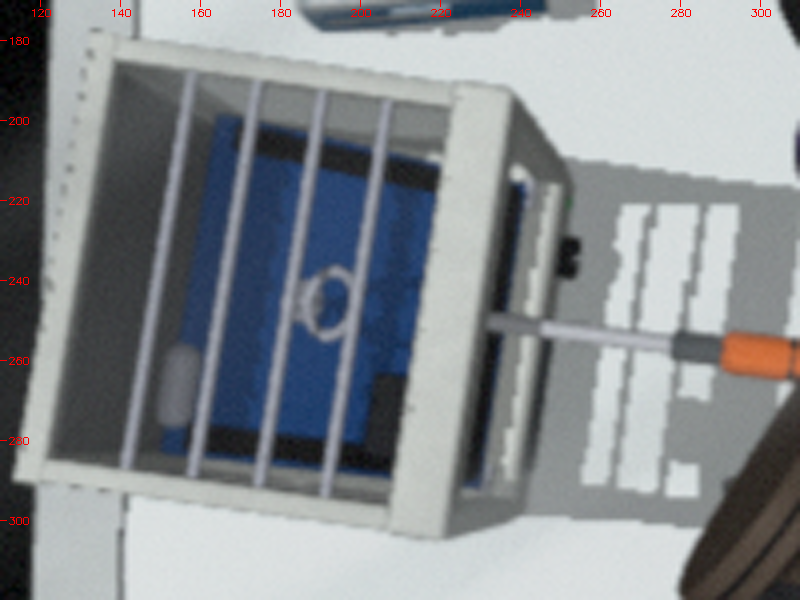

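View pics/w6.png

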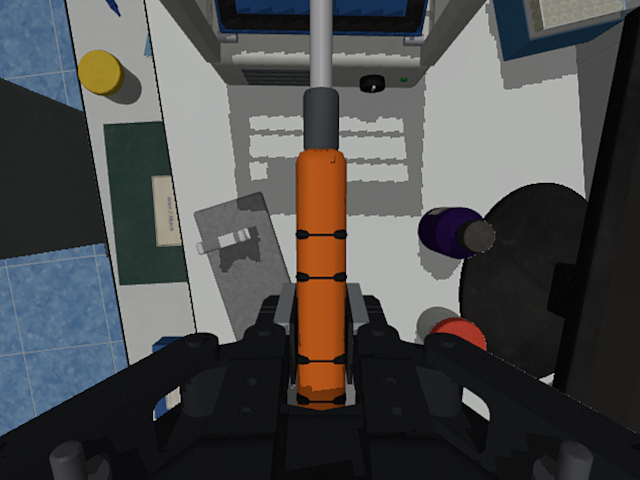

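```bash
python3 -m handwheel '[{"dx":0.02,"dy":0.24,"dz":1.4,"ax":0,"ay":0,"az":0},{"dx":0.0,"dy":0.24,"dz":1.4,"ax":0,"ay":0,"az":0},{"dx":0.02,"dy":0.24,"dz":1.35,"ax":0,"ay":0,"az":0},{"dx":0.0,"dy":0.24,"dz":1.2,"ax":0,"ay":0,"az":0},{"dx":0.02,"dy":0.2,"dz":1.1,"ax":0,"ay":0,"az":0}]'
python3 look.py 7 t
```

```text
time: 7.02
position: [0.5074, -0.0831, 0.2173]
tool_rot: [-1.395, -0.008, -0.126]
ft_force: [-0.5, -0.4, -2.0]
gripper_width: 0.0168
F [-0.45 -0.41 -1.96] tip [0.5287 0.0838 0.1937] cab [-0.0049 -0.0009  0.1937] pole rot deg [82.7 -0.2  0.1]
model top [[186.4, 242.1], [191.0, 243.7], [339.0, 262.4]] scene [[255.3, 128.0], [257.3, 145.0], [305.5, 230.3]]
```

View pics/t7.png

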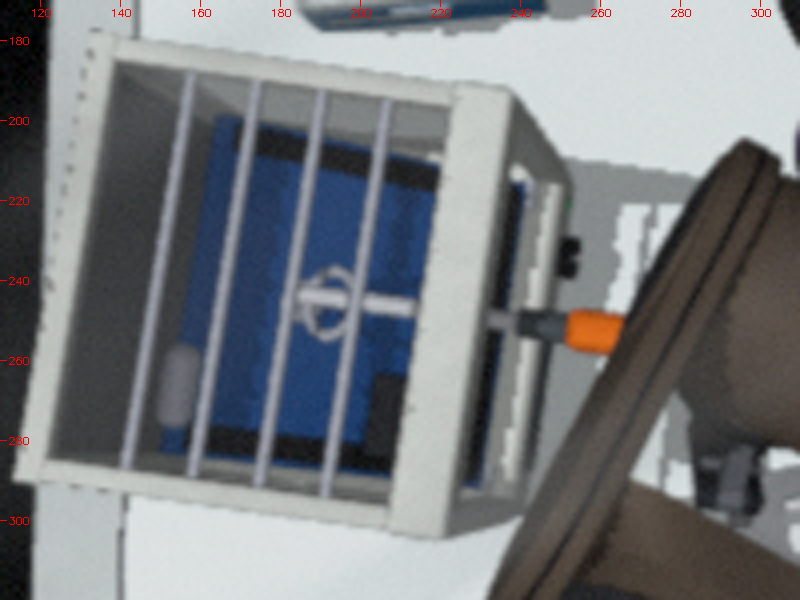

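```bash
python3 -m handwheel '[{"dx":0.1,"dy":0.05,"dz":0.25,"ax":0,"ay":0,"az":0},{"dx":0.0,"dy":0.5,"dz":-0.09,"ax":0,"ay":0,"az":0},{"dx":0.0,"dy":0.5,"dz":-0.09,"ax":0,"ay":0,"az":0},{"dx":0.0,"dy":0.5,"dz":-0.09,"ax":0,"ay":0,"az":0},{"dx":0.0,"dy":0.5,"dz":-0.09,"ax":0,"ay":0,"az":0}]'
python3 look.py -
python3 -m handwheel '[{"dx":0.0,"dy":0.4,"dz":-0.07,"ax":0,"ay":0,"az":0},{"dx":0.0,"dy":0.4,"dz":-0.07,"ax":0,"ay":0,"az":0},{"dx":0,"dy":0,"dz":0,"ax":0,"ay":0,"az":0}]'
python3 look.py 8 t
```

```text
time: 7.48
position: [0.5086, -0.0821, 0.196]
tool_rot: [-1.395, -0.007, -0.127]
ft_force: [-0.4, -0.0, -1.3]
gripper_width: 0.0169
F [-0.41 -0.03 -1.27] tip [0.53   0.0847 0.1724] cab [-0.0038 -0.0021  0.1724] pole rot deg [82.6 -0.1  0.1]
time: 7.73
position: [0.5082, -0.0816, 0.1874]
tool_rot: [-1.394, -0.006, -0.127]
ft_force: [-0.3, 0.6, -1.8]
gripper_width: 0.0166
F [-0.32  0.59 -1.76] tip [0.5296 0.0852 0.164 ] cab [-0.0034 -0.0016  0.164 ] pole rot deg [82.7 -0.   0.2]
model top [[189.3, 242.8], [193.6, 244.3], [337.0, 262.6]] scene [[257.0, 140.9], [258.9, 157.3], [306.2, 243.1]]
```

View pics/t8.png

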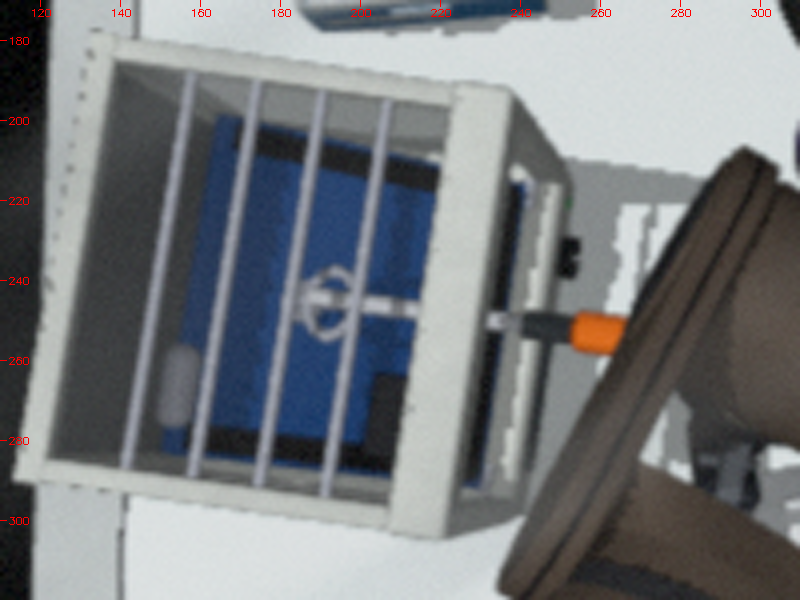

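```bash
python3 -m handwheel '[{"dx":0.0,"dy":0.4,"dz":-0.07,"ax":0,"ay":0,"az":0},{"dx":0.0,"dy":0.4,"dz":-0.07,"ax":0,"ay":0,"az":0},{"dx":0.0,"dy":0.4,"dz":-0.07,"ax":0,"ay":0,"az":0},{"dx":0,"dy":0,"dz":0,"ax":0,"ay":0,"az":0},{"dx":0,"dy":0,"dz":0,"ax":0,"ay":0,"az":0}]'
python3 look.py 9 tws
```

```text
time: 8.2
position: [0.5088, -0.0815, 0.1762]
tool_rot: [-1.394, -0.007, -0.126]
ft_force: [0.1, -0.9, -1.1]
gripper_width: 0.017
F [ 0.14 -0.87 -1.07] tip [0.5301 0.0854 0.1527] cab [-0.0032 -0.002   0.1527] pole rot deg [82.7 -0.1  0.1]
model top [[190.5, 243.0], [194.7, 244.5], [336.5, 262.5]] scene [[257.8, 145.9], [259.7, 162.0], [306.7, 247.8]]
```

View pics/t9.png

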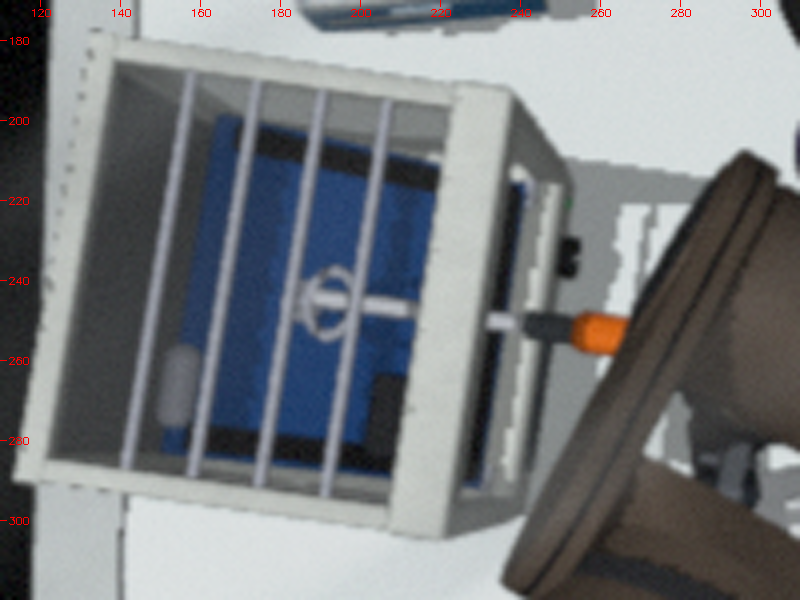

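View pics/s9.png

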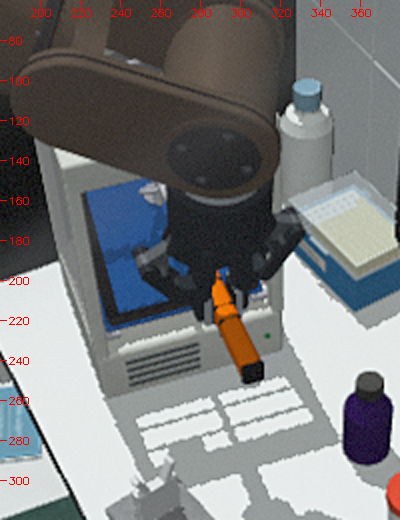

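View pics/w9.png

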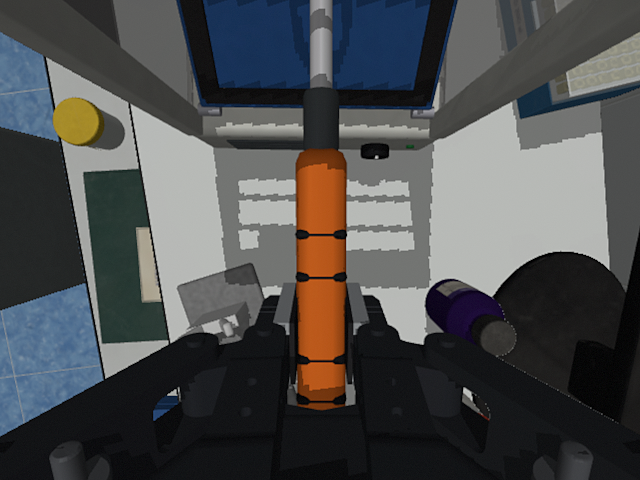

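Run:
```python
from h import *
grid(camera("scene")[:,:,::-1],225,120,285,180,10,"s10.png")
grid(camera("top")[:,:,::-1],165,225,225,265,12,"t10.png")
```

```text
(no output)
```

View pics/s10.png

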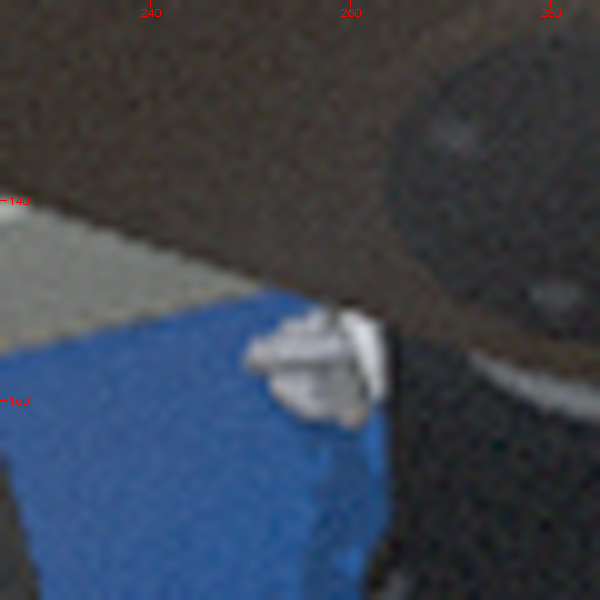

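View pics/t10.png

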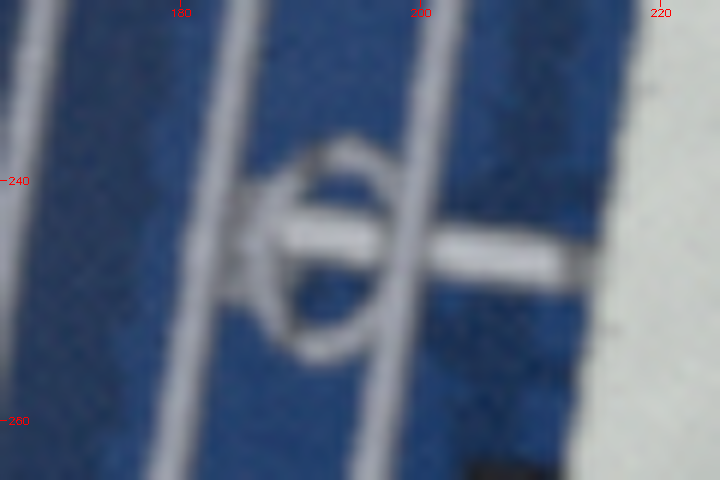

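```bash
python3 -m handwheel '[{"dx":0.0,"dy":-0.05,"dz":-0.3,"ax":0,"ay":0,"az":0},{"dx":0.0,"dy":-0.05,"dz":-0.3,"ax":0,"ay":0,"az":0},{"dx":0.0,"dy":-0.05,"dz":-0.3,"ax":0,"ay":0,"az":0},{"dx":0.0,"dy":0,"dz":0,"ax":0,"ay":0,"az":0}]'
python3 look.py -
python3 -m handwheel '[{"dx":0.0,"dy":-0.12,"dz":-0.3,"ax":0,"ay":0,"az":0},{"dx":0.0,"dy":-0.12,"dz":-0.3,"ax":0,"ay":0,"az":0},{"dx":0.0,"dy":0,"dz":0,"ax":0,"ay":0,"az":0}]'
python3 look.py -
python3 -m handwheel '[{"dx":0.0,"dy":-0.16,"dz":-0.3,"ax":0,"ay":0,"az":0},{"dx":0.0,"dy":-0.16,"dz":-0.3,"ax":0,"ay":0,"az":0},{"dx":0.0,"dy":0,"dz":0,"ax":0,"ay":0,"az":0}]'
python3 look.py 11 t
```

```text
time: 8.78
position: [0.5079, -0.0904, 0.1767]
tool_rot: [-1.392, -0.008, -0.127]
ft_force: [-1.1, 3.0, -0.8]
gripper_width: 0.0168
F [-1.09  2.97 -0.78] tip [0.5294 0.0765 0.1535] cab [-0.0121 -0.0025  0.1535] pole rot deg [82.6 -0.2  0.3]
time: 9.03
position: [0.5071, -0.0969, 0.1783]
tool_rot: [-1.394, -0.008, -0.126]
ft_force: [-1.1, 4.3, 0.7]
gripper_width: 0.017
F [-1.1   4.25  0.66] tip [0.5284 0.07   0.1549] cab [-0.0187 -0.0024  0.1549] pole rot deg [82.7 -0.2  0.2]
time: 9.28
position: [0.5061, -0.1037, 0.1803]
tool_rot: [-1.395, -0.008, -0.126]
ft_force: [-0.9, 4.0, 0.1]
gripper_width: 0.0172
F [-0.91  4.02  0.1 ] tip [0.5274 0.0632 0.1567] cab [-0.0256 -0.0022  0.1567] pole rot deg [82.7 -0.1  0.1]
model top [[203.0, 244.5], [206.7, 245.9], [349.4, 264.0]] scene [[261.4, 151.8], [263.2, 168.0], [311.9, 256.6]]
```

View pics/t11.png

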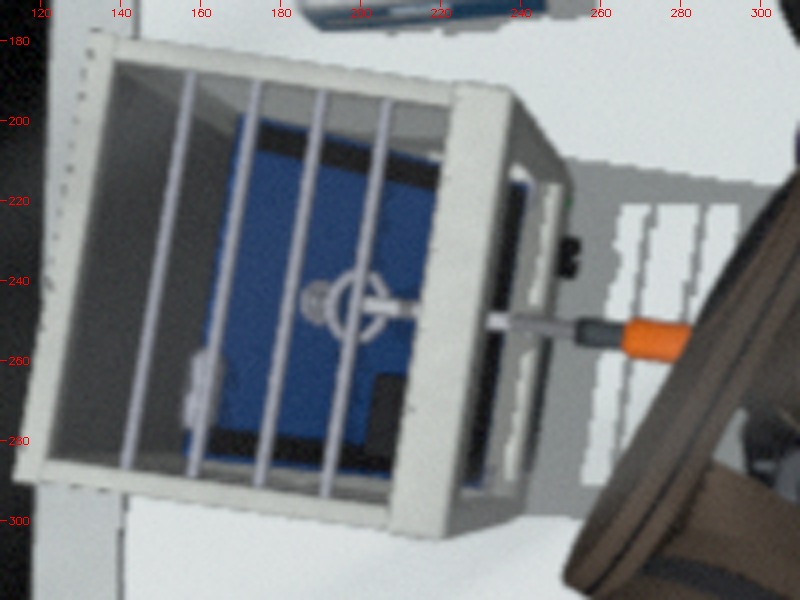

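```bash
for i in 1 2 3; do python3 -m handwheel '[{"dx":0.0,"dy":-0.2,"dz":-0.28,"ax":0,"ay":0,"az":0},{"dx":0.0,"dy":-0.2,"dz":-0.28,"ax":0,"ay":0,"az":0},{"dx":0.0,"dy":-0.2,"dz":-0.28,"ax":0,"ay":0,"az":0},{"dx":0.0,"dy":0,"dz":0,"ax":0,"ay":0,"az":0}]'
python3 look.py - ; done
python3 look.py 12 t
```

```text
time: 9.67
position: [0.5049, -0.1135, 0.1846]
tool_rot: [-1.396, -0.008, -0.126]
ft_force: [-0.0, 3.6, 0.6]
gripper_width: 0.0167
F [-0.02  3.57  0.58] tip [0.5262 0.0533 0.1608] cab [-0.0355 -0.0023  0.1608] pole rot deg [82.7 -0.1  0. ]
time: 10.0
position: [0.5036, -0.1229, 0.1888]
tool_rot: [-1.396, -0.008, -0.126]
ft_force: [-1.0, 2.9, -2.2]
gripper_width: 0.0172
F [-1.04  2.93 -2.25] tip [0.5249 0.044  0.165 ] cab [-0.0449 -0.0022  0.165 ] pole rot deg [82.7 -0.1  0. ]
time: 10.33
position: [0.5026, -0.1319, 0.1934]
tool_rot: [-1.396, -0.008, -0.126]
ft_force: [-0.5, 2.9, -2.0]
gripper_width: 0.0171
F [-0.51  2.9  -2.04] tip [0.524  0.0349 0.1697] cab [-0.054  -0.0025  0.1697] pole rot deg [82.7 -0.2  0.1]
F [-0.51  2.9  -2.04] tip [0.524  0.0349 0.1697] cab [-0.054  -0.0025  0.1697] pole rot deg [82.7 -0.2  0.1]
model top [[218.3, 246.1], [221.5, 247.4], [366.5, 265.9]] scene [[265.7, 156.0], [267.5, 172.5], [318.5, 264.8]]
```

View pics/t12.png

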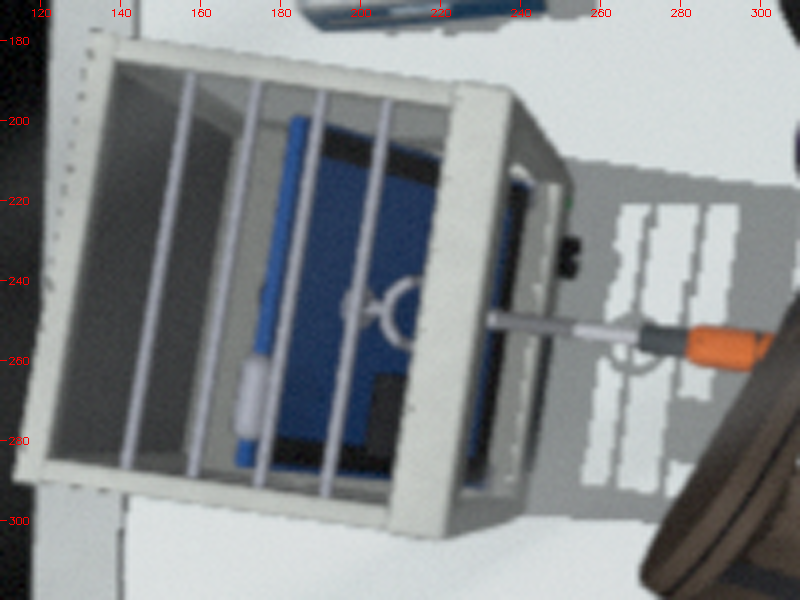

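```bash
for i in 1 2 3 4; do python3 -m handwheel '[{"dx":0.0,"dy":-0.08,"dz":-0.3,"ax":0,"ay":0,"az":0},{"dx":0.0,"dy":-0.07,"dz":-0.3,"ax":0,"ay":0,"az":0},{"dx":0.0,"dy":-0.06,"dz":-0.3,"ax":0,"ay":0,"az":0},{"dx":0.0,"dy":0,"dz":0,"ax":0,"ay":0,"az":0}]' >/dev/null
python3 look.py - ; done
python3 look.py 13 tw
```

```text
F [-0.55  3.04 -2.63] tip [0.5228 0.0259 0.1701] cab [-0.0631 -0.0025  0.1701] pole rot deg [82.7 -0.1  0.1]
F [-1.41  2.44 -2.23] tip [0.5216 0.0168 0.1705] cab [-0.0723 -0.0025  0.1705] pole rot deg [82.7 -0.1  0.1]
F [ 0.24  2.7  -2.2 ] tip [0.5204 0.0076 0.171 ] cab [-0.0815 -0.0025  0.171 ] pole rot deg [82.7 -0.1  0.1]
F [-1.13  3.13 -3.26] tip [ 0.5193 -0.0015  0.1716] cab [-0.0908 -0.0026  0.1716] pole rot deg [82.7 -0.2  0.1]
F [-1.13  3.13 -3.26] tip [ 0.5193 -0.0015  0.1716] cab [-0.0908 -0.0026  0.1716] pole rot deg [82.7 -0.2  0.1]
model top [[239.6, 248.9], [242.0, 250.1], [387.9, 268.7]] scene [[272.2, 168.6], [273.9, 185.2], [327.7, 283.1]]
```

View pics/t13.png

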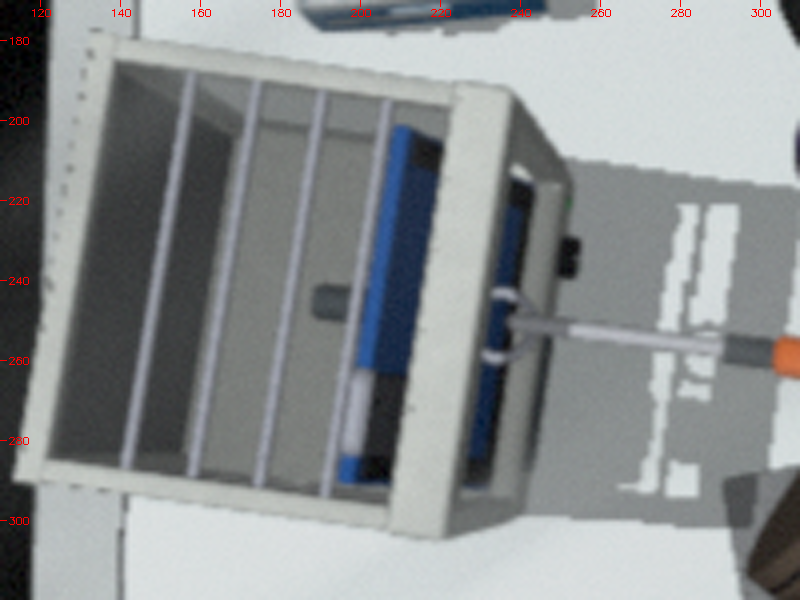

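View pics/w13.png

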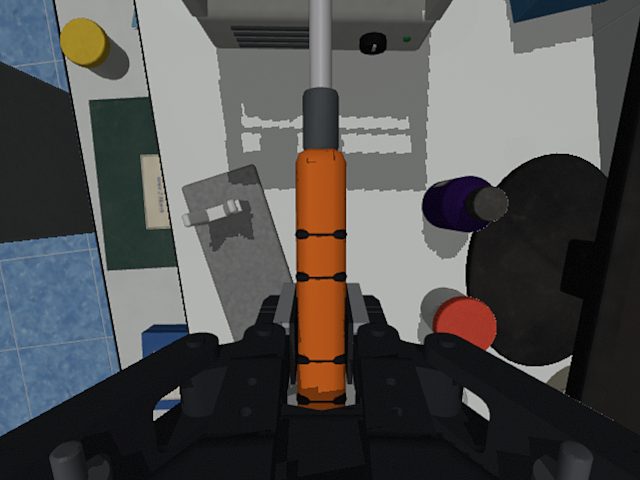

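```bash
for i in 1 2 3; do python3 -m handwheel '[{"dx":0.0,"dy":-0.03,"dz":-0.3,"ax":0,"ay":0,"az":0},{"dx":0.0,"dy":-0.03,"dz":-0.3,"ax":0,"ay":0,"az":0},{"dx":0.0,"dy":0,"dz":0,"ax":0,"ay":0,"az":0}]' >/dev/null
python3 look.py - ; done
python3 look.py 14 t
```

```text
F [ 0.51  1.52 -1.69] tip [ 0.5185 -0.0073  0.1711] cab [-0.0966 -0.0026  0.1711] pole rot deg [82.7 -0.2  0.1]
F [-0.18  2.99 -2.63] tip [ 0.5177 -0.0134  0.1706] cab [-0.1027 -0.0026  0.1706] pole rot deg [82.7 -0.1  0.1]
F [-1.08  2.82 -2.32] tip [ 0.517  -0.0192  0.1703] cab [-0.1086 -0.0025  0.1703] pole rot deg [82.7 -0.1  0.1]
F [-1.08  2.82 -2.32] tip [ 0.517  -0.0192  0.1703] cab [-0.1086 -0.0025  0.1703] pole rot deg [82.7 -0.1  0.1]
model top [[250.1, 250.4], [252.1, 251.6], [398.0, 270.2]] scene [[275.6, 176.1], [277.1, 192.6], [332.3, 293.3]]
```

View pics/t14.png

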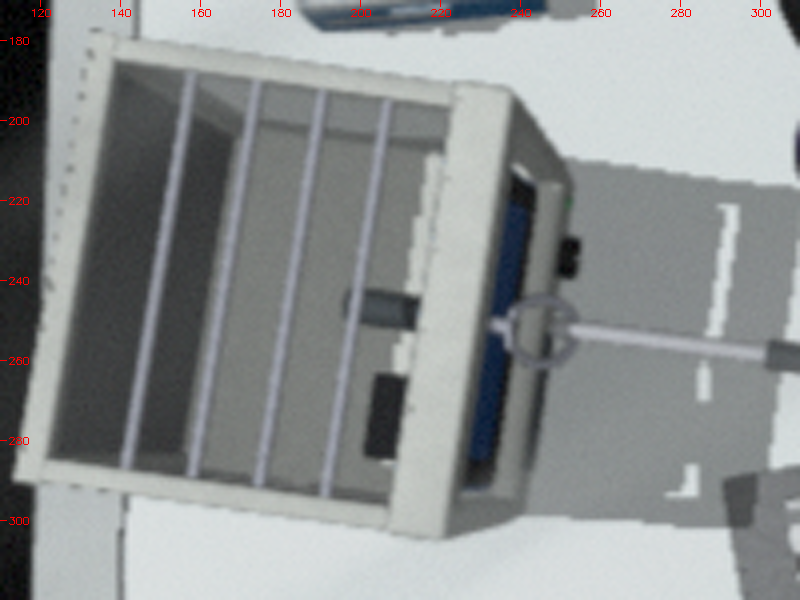

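```bash
for i in 1 2 3 4; do python3 -m handwheel '[{"dx":0.0,"dy":-0.04,"dz":-0.2,"ax":0,"ay":0,"az":0},{"dx":0.0,"dy":-0.03,"dz":-0.2,"ax":0,"ay":0,"az":0},{"dx":0.0,"dy":0,"dz":0,"ax":0,"ay":0,"az":0}]' >/dev/null
python3 look.py - ; done
python3 look.py 15 t
```

```text
F [-0.21  3.37 -1.75] tip [ 0.5165 -0.0227  0.1704] cab [-0.1122 -0.0025  0.1704] pole rot deg [82.7 -0.1  0.2]
F [-0.87  4.89 -2.14] tip [ 0.516  -0.0267  0.1704] cab [-0.1162 -0.0026  0.1704] pole rot deg [82.7 -0.1  0.2]
F [ 0.48  6.06 -0.96] tip [ 0.5155 -0.0304  0.1705] cab [-0.1199 -0.0025  0.1705] pole rot deg [82.7 -0.1  0.2]
F [-1.19  4.91 -1.45] tip [ 0.5146 -0.0347  0.1698] cab [-0.1243 -0.0022  0.1698] pole rot deg [82.7 -0.1  0.1]
F [-1.19  4.91 -1.45] tip [ 0.5146 -0.0347  0.1698] cab [-0.1243 -0.0022  0.1698] pole rot deg [82.7 -0.1  0.1]
model top [[259.3, 251.8], [260.9, 252.9], [407.0, 271.5]] scene [[278.4, 182.5], [279.8, 199.0], [336.4, 302.3]]
```

View pics/t15.png

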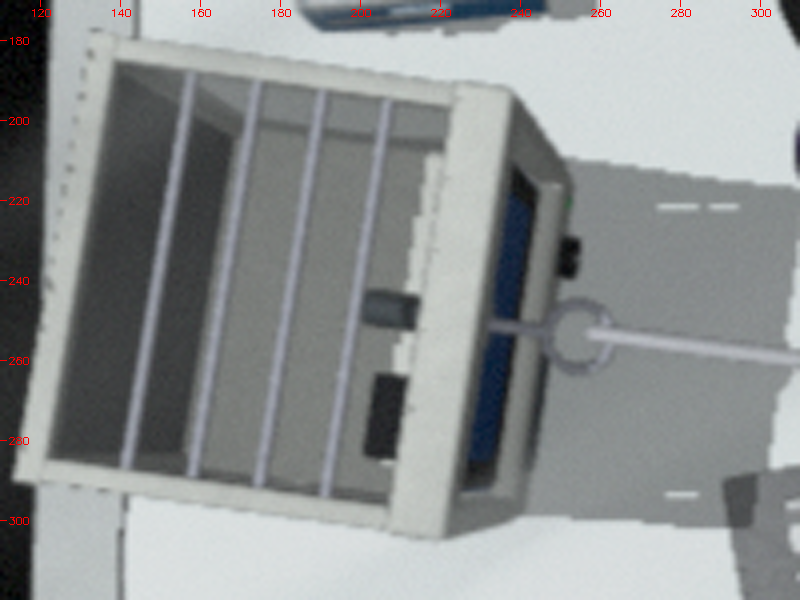

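```bash
for i in 1 2; do python3 -m handwheel '[{"dx":0.0,"dy":-0.04,"dz":-0.2,"ax":0,"ay":0,"az":0},{"dx":0.0,"dy":-0.03,"dz":-0.2,"ax":0,"ay":0,"az":0},{"dx":0.0,"dy":0,"dz":0,"ax":0,"ay":0,"az":0}]' >/dev/null
python3 look.py - ; done
python3 look.py 16 ts
```

```text
F [-0.35  5.84 -0.47] tip [ 0.5143 -0.0384  0.1709] cab [-0.1279 -0.0024  0.1709] pole rot deg [82.7 -0.1  0.2]
F [-0.33  5.96  0.5 ] tip [ 0.5138 -0.042   0.1709] cab [-0.1316 -0.0024  0.1709] pole rot deg [82.7 -0.1  0.3]
F [-0.33  5.96  0.5 ] tip [ 0.5138 -0.042   0.1709] cab [-0.1316 -0.0024  0.1709] pole rot deg [82.7 -0.1  0.3]
model top [[263.6, 252.3], [265.0, 253.4], [411.4, 272.0]] scene [[279.8, 184.9], [281.2, 201.4], [338.5, 306.2]]
```

View pics/t16.png

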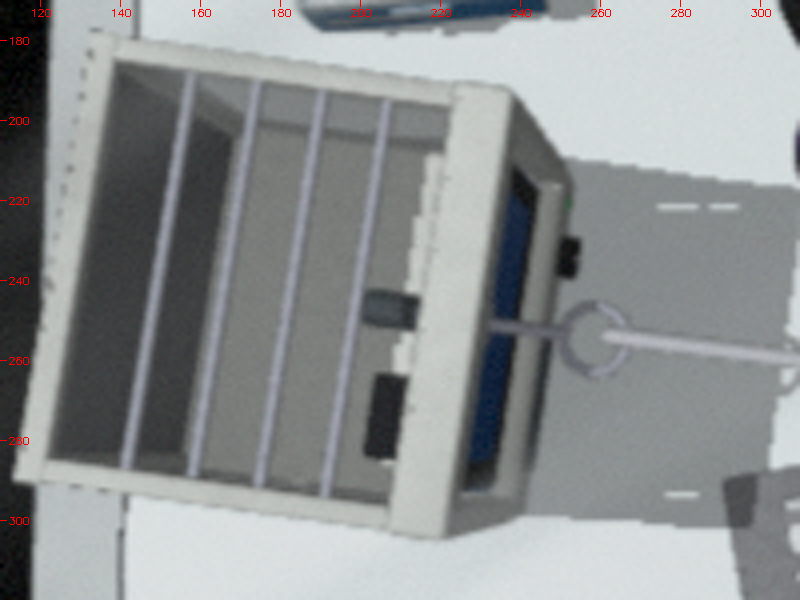

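View pics/s16.png

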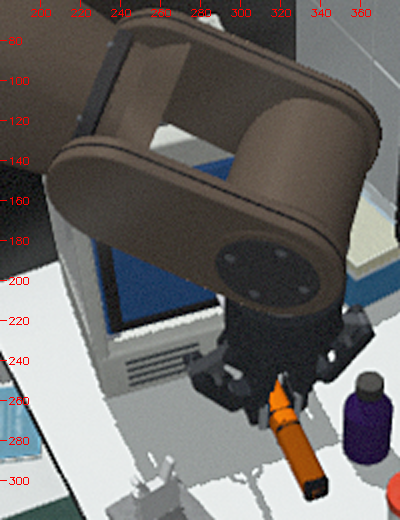

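```bash
for i in 1 2 3; do python3 -m handwheel '[{"dx":0.0,"dy":-0.035,"dz":-0.2,"ax":0,"ay":0,"az":0},{"dx":0.0,"dy":0,"dz":0,"ax":0,"ay":0,"az":0},{"dx":0.0,"dy":0,"dz":0,"ax":0,"ay":0,"az":0}]' |grep ft
python3 -m handwheel '[{"dx":0.0,"dy":0,"dz":0,"ax":0,"ay":0,"az":0}]' |grep ft
python3 look.py - ; done
python3 look.py 17 t
python3 - <<'E'
import cv2,numpy as np
a=[cv2.imread(f"pics/t{i}.png")[280:540,320:760] for i in(14,15,17)]
cv2.imwrite("pics/cmp.png",np.vstack(a)[:,:])
E
```

```text
ft_force: [-1.1, 6.8, -0.4]
ft_force: [-0.6, 6.4, -1.2]
F [-0.6   6.36 -1.15] tip [ 0.5136 -0.0436  0.1709] cab [-0.1332 -0.0024  0.1709] pole rot deg [82.7 -0.1  0.3]
ft_force: [-0.3, 6.4, -1.2]
ft_force: [-0.1, 7.1, -0.6]
F [-0.14  7.13 -0.58] tip [ 0.5133 -0.0453  0.1709] cab [-0.135  -0.0023  0.1709] pole rot deg [82.7 -0.1  0.3]
ft_force: [0.1, 8.2, -0.9]
ft_force: [0.5, 7.7, -0.5]
F [ 0.46  7.68 -0.51] tip [ 0.513  -0.0472  0.171 ] cab [-0.1368 -0.0023  0.171 ] pole rot deg [82.7 -0.1  0.4]
F [ 0.46  7.68 -0.51] tip [ 0.513  -0.0472  0.171 ] cab [-0.1368 -0.0023  0.171 ] pole rot deg [82.7 -0.1  0.4]
model top [[266.7, 252.7], [267.9, 253.8], [414.4, 272.4]] scene [[280.8, 187.0], [282.1, 203.4], [340.0, 309.4]]
```

View pics/cmp.png

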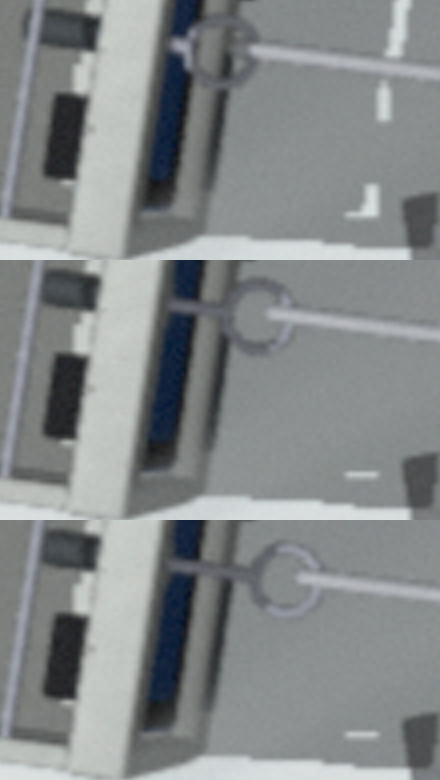

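```bash
python3 -m handwheel '[{"dx":0.0,"dy":0.07,"dz":0.4,"ax":0,"ay":0,"az":0},{"dx":0.0,"dy":0.07,"dz":0.4,"ax":0,"ay":0,"az":0},{"dx":0.0,"dy":0.07,"dz":0.4,"ax":0,"ay":0,"az":0},{"dx":0.0,"dy":0.07,"dz":0.4,"ax":0,"ay":0,"az":0},{"dx":0,"dy":0,"dz":0,"ax":0,"ay":0,"az":0}]' |grep ft
python3 look.py -
python3 -m handwheel '[{"dx":0.0,"dy":0.07,"dz":0.4,"ax":0,"ay":0,"az":0},{"dx":0.0,"dy":0.07,"dz":0.4,"ax":0,"ay":0,"az":0},{"dx":0.0,"dy":0.07,"dz":0.4,"ax":0,"ay":0,"az":0},{"dx":0,"dy":0,"dz":0,"ax":0,"ay":0,"az":0}]' |grep ft
python3 look.py 18 t
```

```text
ft_force: [-1.2, 4.1, -0.8]
F [-1.15  4.1  -0.75] tip [ 0.5152 -0.0321  0.1708] cab [-0.1216 -0.0025  0.1708] pole rot deg [82.7 -0.2  0.2]
ft_force: [-0.4, 1.6, -0.4]
F [-0.39  1.65 -0.39] tip [ 0.5173 -0.021   0.1703] cab [-0.1103 -0.0032  0.1703] pole rot deg [82.7 -0.2 -0. ]
model top [[251.2, 250.2], [253.1, 251.3], [399.1, 270.0]] scene [[276.2, 176.6], [277.8, 193.2], [333.1, 293.9]]
```

View pics/t18.png

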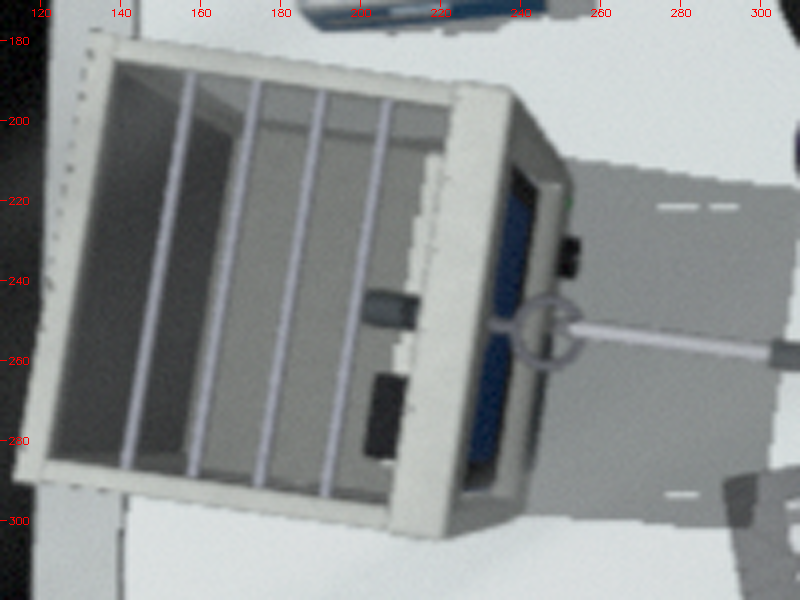

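```bash
python3 -m handwheel '[{"dx":0.0,"dy":0.07,"dz":0.4,"ax":0,"ay":0,"az":0},{"dx":0.0,"dy":0.07,"dz":0.4,"ax":0,"ay":0,"az":0},{"dx":0,"dy":0,"dz":0,"ax":0,"ay":0,"az":0},{"dx":0,"dy":0,"dz":0,"ax":0,"ay":0,"az":0}]' |grep ft
python3 look.py 19 t
python3 - <<'E'
import cv2
cv2.imwrite("pics/t19z.png",cv2.resize(cv2.imread("pics/t19.png")[260:400,440:700],None,fx=3,fy=3))
E
```

```text
ft_force: [0.0, 0.3, -1.7]
F [ 0.02  0.34 -1.72] tip [ 0.518  -0.0129  0.1702] cab [-0.1023 -0.0028  0.1702] pole rot deg [82.7 -0.2  0.1]
model top [[246.5, 249.8], [248.6, 251.0], [394.4, 269.5]] scene [[274.5, 173.6], [276.1, 190.2], [330.8, 289.7]]
```

View pics/t19z.png

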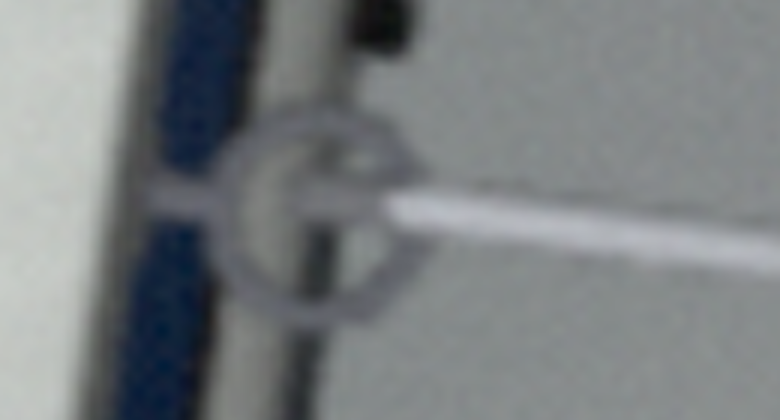

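```bash
python3 -m handwheel '[{"dx":-0.1,"dy":-0.4,"dz":0.07,"ax":0,"ay":0,"az":0},{"dx":0,"dy":-0.4,"dz":0.07,"ax":0,"ay":0,"az":0},{"dx":0,"dy":-0.4,"dz":0.07,"ax":0,"ay":0,"az":0},{"dx":0,"dy":-0.4,"dz":0.07,"ax":0,"ay":0,"az":0},{"dx":0,"dy":0,"dz":0,"ax":0,"ay":0,"az":0}]' |grep ft
python3 look.py -
python3 -m handwheel '[{"dx":0,"dy":-0.5,"dz":0.09,"ax":0,"ay":0,"az":0},{"dx":0,"dy":-0.5,"dz":0.09,"ax":0,"ay":0,"az":0},{"dx":0,"dy":-0.5,"dz":0.09,"ax":0,"ay":0,"az":0},{"dx":0,"dy":-0.5,"dz":0.09,"ax":0,"ay":0,"az":0},{"dx":0,"dy":-0.5,"dz":0.09,"ax":0,"ay":0,"az":0}]' |grep ft
python3 look.py - 
python3 -m handwheel '[{"dx":0,"dy":-0.5,"dz":0.0,"ax":0,"ay":0,"az":0},{"dx":0,"dy":-0.2,"dz":-0.2,"ax":0,"ay":0,"az":0},{"dx":0,"dy":-0.1,"dz":-0.5,"ax":0,"ay":0,"az":0},{"dx":0,"dy":-0.1,"dz":-0.5,"ax":0,"ay":0,"az":0}]' |grep ft
python3 look.py 20 t
```

```text
ft_force: [0.1, -0.9, 0.1]
F [ 0.1  -0.89  0.08] tip [ 0.5173 -0.0132  0.1878] cab [-0.1026 -0.0022  0.1878] pole rot deg [82.7 -0.3  0. ]
ft_force: [-0.4, -1.2, -1.6]
F [-0.37 -1.18 -1.58] tip [ 0.5165 -0.0126  0.2126] cab [-0.1021 -0.0013  0.2126] pole rot deg [82.7 -0.2  0.1]
ft_force: [-0.3, -0.1, -1.7]
F [-0.25 -0.15 -1.66] tip [ 0.5146 -0.0262  0.2187] cab [-0.1159 -0.0011  0.2187] pole rot deg [82.7 -0.2  0.1]
model top [[251.7, 250.1], [253.7, 251.4], [407.6, 270.9]] scene [[274.0, 156.3], [275.7, 174.1], [333.5, 275.6]]
```

View pics/t20.png

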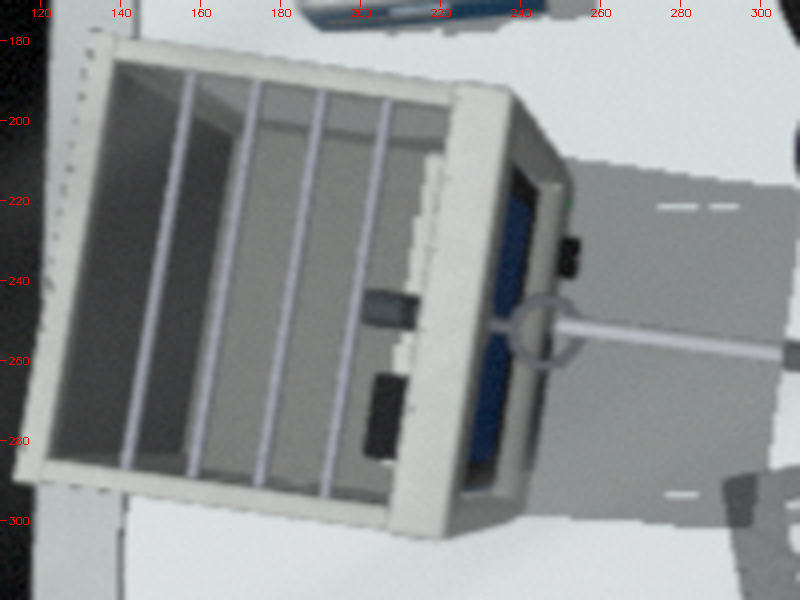

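Run:
```python
from h import *
p,q=cur(); back=p-R.from_euler('z',CAB[2]).apply([.035,0,0])
Q=R.from_euler('xyz',[-1.397,-.0057,.1757]); t=np.array([.4404,-.2229,.0415])
plan([(back,q,3),(t+[0,0,.08],Q,12)])
```

```text
-> n 3 step mm 11.7 deg 0.0
[{"dx":-0,"dy":-0.2,"dz":-1.15,"ax":0,"ay":0,"az":0},{"dx":-0,"dy":-0.2,"dz":-1.15,"ax":0,"ay":0,"az":0},{"dx":-0,"dy":-0.2,"dz":-1.15,"ax":0,"ay":0,"az":0}]
-> n 12 step mm 10.8 deg 1.44
[{"dx":-0.41,"dy":0.99,"dz":-0.18,"ax":0,"ay":-1.42,"az":0.26},{"dx":-0.41,"dy":0.99,"dz":-0.17,"ax":0,"ay":-1.42,"az":0.26},{"dx":-0.41,"dy":0.99,"dz":-0.16,"ax":0,"ay":-1.42,"az":0.26},{"dx":-0.41,"dy":0.99,"dz":-0.15,"ax":0,"ay":-1.42,"az":0.26},{"dx":-0.41,"dy":0.99,"dz":-0.14,"ax":0,"ay":-1.42,"az":0.26}]
[{"dx":-0.41,"dy":0.99,"dz":-0.13,"ax":0,"ay":-1.42,"az":0.26},{"dx":-0.41,"dy":1,"dz":-0.12,"ax":0,"ay":-1.42,"az":0.26},{"dx":-0.41,"dy":1,"dz":-0.11,"ax":0,"ay":-1.42,"az":0.26},{"dx":-0.4,"dy":1,"dz":-0.1,"ax":0,"ay":-1.42,"az":0.26},{"dx":-0.4,"dy":1,"dz":-0.09,"ax":0,"ay":-1.42,"az":0.26}]
[{"dx":-0.4,"dy":1,"dz":-0.08,"ax":0,"ay":-1.42,"az":0.26},{"dx":-0.4,"dy":1.01,"dz":-0.07,"ax":0,"ay":-1.42,"az":0.26}]
```

```bash
python3 -m handwheel '[{"dx":0,"dy":-0.2,"dz":-1.2,"ax":0,"ay":0,"az":0},{"dx":0,"dy":-0.2,"dz":-1.2,"ax":0,"ay":0,"az":0},{"dx":0,"dy":-0.2,"dz":-1.2,"ax":0,"ay":0,"az":0}]' |grep ft
python3 -m handwheel '[{"dx":-0.4,"dy":1,"dz":-0.18,"ax":0,"ay":-1.4,"az":0.26},{"dx":-0.4,"dy":1,"dz":-0.17,"ax":0,"ay":-1.4,"az":0.26},{"dx":-0.4,"dy":1,"dz":-0.16,"ax":0,"ay":-1.4,"az":0.26},{"dx":-0.4,"dy":1,"dz":-0.15,"ax":0,"ay":-1.4,"az":0.26},{"dx":-0.4,"dy":1,"dz":-0.14,"ax":0,"ay":-1.4,"az":0.26}]' |grep ft
python3 -m handwheel '[{"dx":-0.4,"dy":1,"dz":-0.13,"ax":0,"ay":-1.4,"az":0.26},{"dx":-0.4,"dy":1,"dz":-0.12,"ax":0,"ay":-1.4,"az":0.26},{"dx":-0.4,"dy":1,"dz":-0.11,"ax":0,"ay":-1.4,"az":0.26},{"dx":-0.4,"dy":1,"dz":-0.1,"ax":0,"ay":-1.4,"az":0.26},{"dx":-0.4,"dy":1,"dz":-0.1,"ax":0,"ay":-1.4,"az":0.26}]' |grep ft
python3 -m handwheel '[{"dx":-0.4,"dy":1,"dz":-0.08,"ax":0,"ay":-1.4,"az":0.26},{"dx":-0.4,"dy":1,"dz":-0.07,"ax":0,"ay":-1.4,"az":0.26},{"dx":0,"dy":0,"dz":0,"ax":0,"ay":0,"az":0}]'
python3 - <<'E'
from h import *
Q=R.from_euler('xyz',[-1.397,-.0057,.1757]); t=np.array([.4404,-.2229,.0415])
plan([(t+[0,0,.06],Q,2),(t,Q,5)])
E
python3 look.py 21 w
```

```text
ft_force: [0.0, -1.1, -0.9]
ft_force: [-0.0, 0.4, -1.2]
ft_force: [0.5, 0.3, -1.6]
time: 19.05
position: [0.4396, -0.2233, 0.1184]
tool_rot: [-1.393, -0.002, 0.171]
ft_force: [-0.1, 0.1, -1.3]
gripper_width: 0.0167
-> n 2 step mm 8.4 deg 0.19
[{"dx":0.04,"dy":0.83,"dz":-0.13,"ax":-0.11,"ay":-0.14,"az":-0.08},{"dx":0.04,"dy":0.83,"dz":-0.13,"ax":-0.11,"ay":-0.14,"az":-0.08}]
-> n 5 step mm 12.0 deg 0.0
[{"dx":-0.01,"dy":1.18,"dz":-0.21,"ax":0,"ay":0,"az":-0},{"dx":-0.01,"dy":1.18,"dz":-0.21,"ax":0,"ay":0,"az":-0},{"dx":-0.01,"dy":1.18,"dz":-0.21,"ax":0,"ay":0,"az":-0},{"dx":-0.01,"dy":1.18,"dz":-0.21,"ax":0,"ay":0,"az":-0},{"dx":-0.01,"dy":1.18,"dz":-0.21,"ax":0,"ay":0,"az":-0}]
F [-0.1   0.11 -1.26] tip [ 0.4109 -0.0575  0.0951] cab [-0.1604  0.0976  0.0951] pole rot deg [99.7  0.2  0.2]
model top [[274.3, 310.7], [275.2, 309.8], [410.8, 287.5]] scene [[230.1, 245.1], [232.7, 259.8], [326.0, 351.8]]
```

View pics/w21.png

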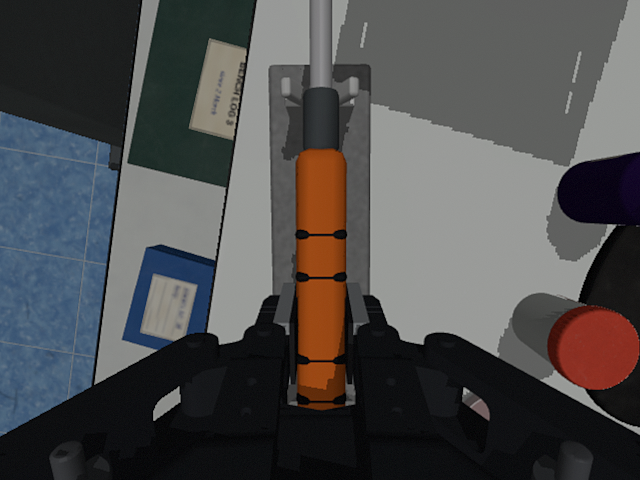

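Aligned over the notches; the shaft at column 320 sits midway between the cheeks at 286 and 353. Lowering.

```bash
python3 -m handwheel '[{"dx":0.04,"dy":0.8,"dz":-0.13,"ax":-0.1,"ay":-0.15,"az":-0.1},{"dx":0.04,"dy":0.8,"dz":-0.13,"ax":-0.1,"ay":-0.15,"az":-0.1},{"dx":0,"dy":1.2,"dz":-0.2,"ax":0,"ay":0,"az":0},{"dx":0,"dy":1.2,"dz":-0.2,"ax":0,"ay":0,"az":0},{"dx":0,"dy":0,"dz":0,"ax":0,"ay":0,"az":0}]'
python3 - <<'E'
from h import *
Q=R.from_euler('xyz',[-1.397,-.0057,.1757]); t=np.array([.4404,-.2229,.0415])
plan([(t,Q,4)])
E
python3 look.py 22 w
```

```text
time: 19.52
position: [0.4408, -0.2214, 0.0769]
tool_rot: [-1.396, -0.006, 0.177]
ft_force: [-0.2, 0.8, -1.0]
gripper_width: 0.0171
-> n 4 step mm 8.9 deg 0.02
[{"dx":-0.02,"dy":0.87,"dz":-0.19,"ax":-0.02,"ay":0.02,"az":0},{"dx":-0.02,"dy":0.87,"dz":-0.19,"ax":-0.02,"ay":0.02,"az":0},{"dx":-0.02,"dy":0.87,"dz":-0.19,"ax":-0.02,"ay":0.02,"az":0},{"dx":-0.02,"dy":0.87,"dz":-0.19,"ax":-0.02,"ay":0.02,"az":0}]
F [-0.24  0.76 -1.03] tip [ 0.4114 -0.0558  0.0532] cab [-0.1586  0.0974  0.0532] pole rot deg [100.   -0.    0.1]
model top [[274.5, 309.4], [275.4, 308.5], [405.4, 286.4]] scene [[232.9, 260.7], [235.5, 274.5], [326.5, 365.1]]
```

View pics/w22.png

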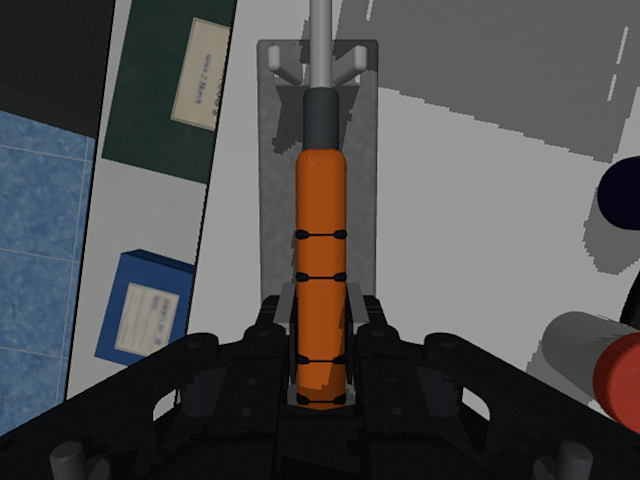

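```bash
python3 -m handwheel '[{"dx":-0.02,"dy":0.85,"dz":-0.19,"ax":0,"ay":0,"az":0},{"dx":-0.02,"dy":0.85,"dz":-0.19,"ax":0,"ay":0,"az":0},{"dx":-0.02,"dy":0.7,"dz":-0.15,"ax":0,"ay":0,"az":0},{"dx":-0.02,"dy":0.6,"dz":-0.1,"ax":0,"ay":0,"az":0},{"dx":0,"dy":0,"dz":0,"ax":0,"ay":0,"az":0}]'
python3 -m handwheel '[{"dx":0,"dy":0.2,"dz":-0.03,"ax":0,"ay":0,"az":0},{"dx":0,"dy":0.2,"dz":-0.03,"ax":0,"ay":0,"az":0},{"dx":0,"dy":0,"dz":0,"ax":0,"ay":0,"az":0}]'
python3 look.py 23 w
```

```text
time: 19.98
position: [0.4412, -0.2233, 0.0479]
tool_rot: [-1.398, -0.008, 0.177]
ft_force: [-0.4, 0.0, -2.2]
gripper_width: 0.0172
time: 20.23
position: [0.4422, -0.224, 0.0454]
tool_rot: [-1.4, -0.01, 0.177]
ft_force: [-0.1, -0.3, -0.9]
gripper_width: 0.0163
F [-0.07 -0.28 -0.88] tip [ 0.4129 -0.0585  0.0209] cab [-0.161   0.0955  0.0209] pole rot deg [100.   -0.3  -0.1]
model top [[276.6, 307.9], [277.5, 306.9], [403.7, 285.6]] scene [[236.4, 273.3], [239.0, 286.5], [328.2, 376.7]]
```

View pics/w23.png

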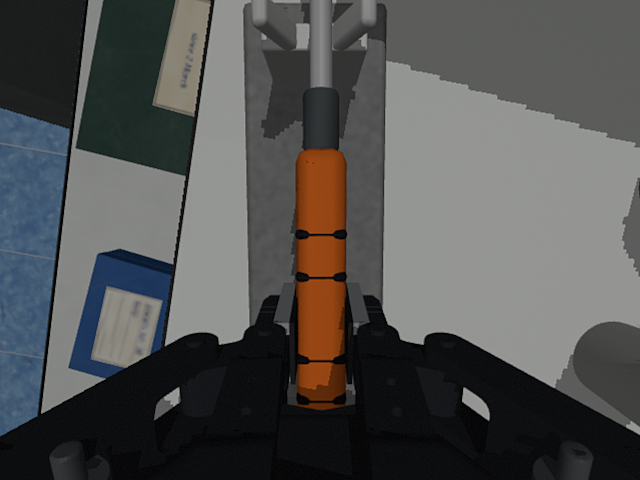

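```bash
python3 -m handwheel '[{"dx":-0.15,"dy":0.2,"dz":0.05,"ax":0,"ay":0,"az":0},{"dx":0,"dy":0.15,"dz":0.0,"ax":0,"ay":0,"az":0},{"dx":0,"dy":0,"dz":0,"ax":0,"ay":0,"az":0},{"dx":0,"dy":0,"dz":0,"ax":0,"ay":0,"az":0}]'
```

```text
time: 20.62
position: [0.4405, -0.2231, 0.0421]
tool_rot: [-1.4, -0.01, 0.177]
ft_force: [-0.1, 0.3, -1.2]
gripper_width: 0.0166
```

```bash
python3 -m handwheel '[{"dx":0,"dy":0.1,"dz":0,"ax":0,"ay":0,"az":0},{"dx":0,"dy":0,"dz":0,"ax":0,"ay":0,"az":0},{"dx":0,"dy":0,"dz":0,"ax":0,"ay":0,"az":0}]'
python3 -m handwheel '[{"dx":0,"dy":0,"dz":0,"ax":0,"ay":0,"az":0},{"dx":0,"dy":0,"dz":0,"ax":0,"ay":0,"az":0},{"dx":0,"dy":0,"dz":0,"ax":0,"ay":0,"az":0},{"dx":0,"dy":0,"dz":0,"ax":0,"ay":0,"az":0},{"dx":0,"dy":0,"dz":0,"ax":0,"ay":0,"az":0}]' 0.8
python3 -m handwheel '[{"dx":0,"dy":0,"dz":0,"ax":0,"ay":0,"az":0},{"dx":0,"dy":0,"dz":0,"ax":0,"ay":0,"az":0},{"dx":0,"dy":0,"dz":0,"ax":0,"ay":0,"az":0}]' 0.8
python3 look.py 24 w
```

```text
time: 20.87
position: [0.4407, -0.2232, 0.0415]
tool_rot: [-1.401, -0.01, 0.177]
ft_force: [-0.7, -0.7, 2.2]
gripper_width: 0.0169
time: 21.28
position: [0.4406, -0.223, 0.0411]
tool_rot: [-1.4, -0.01, 0.177]
ft_force: [-0.4, -0.9, -0.4]
gripper_width: 0.0682
time: 21.53
position: [0.4406, -0.223, 0.0412]
tool_rot: [-1.4, -0.01, 0.177]
ft_force: [0.1, -0.4, -0.1]
gripper_width: 0.0682
F [ 0.07 -0.4  -0.08] tip [ 0.4113 -0.0574  0.0167] cab [-0.1602  0.0973  0.0167] pole rot deg [100.   -0.3  -0.1]
model top [[276.2, 308.6], [277.1, 307.6], [402.8, 286.4]] scene [[235.6, 274.8], [238.2, 287.9], [326.9, 378.0]]
```

View pics/w24.png

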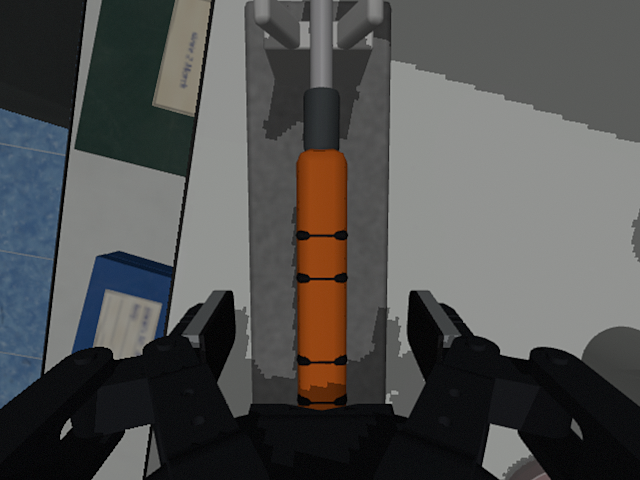

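Pole lies in the notches, released. Retract upward (and towards the robot's starting side enough to free the view).

```bash
python3 -m handwheel '[{"dx":0,"dy":-1.5,"dz":0,"ax":0,"ay":0,"az":0},{"dx":0,"dy":-2.5,"dz":0,"ax":0,"ay":0,"az":0},{"dx":0,"dy":-3.5,"dz":0,"ax":0,"ay":0,"az":0},{"dx":0,"dy":-3.5,"dz":0,"ax":0,"ay":0,"az":0},{"dx":0,"dy":-3.5,"dz":0,"ax":0,"ay":0,"az":0}]'
python3 -m handwheel '[{"dx":0,"dy":-3.5,"dz":0,"ax":0,"ay":0,"az":0},{"dx":0,"dy":-3.5,"dz":-1,"ax":0,"ay":0,"az":0},{"dx":0,"dy":-3.5,"dz":-2,"ax":0,"ay":0,"az":0},{"dx":0,"dy":-3,"dz":-2,"ax":0,"ay":0,"az":0},{"dx":0,"dy":0,"dz":0,"ax":0,"ay":0,"az":0}]'
python3 - <<'E'
from h import *
cv2.imwrite("pics/send.png",camera("scene")[:,:,::-1]);cv2.imwrite("pics/tend.png",camera("top")[:,:,::-1]);cv2.imwrite("pics/wend.png",camera("wrist")[:,:,::-1])
E
```

```text
time: 22.0
position: [0.4431, -0.2473, 0.1853]
tool_rot: [-1.4, -0.009, 0.177]
ft_force: [1.0, -0.1, -0.8]
gripper_width: 0.0685
time: 22.42
position: [0.4568, -0.3238, 0.3157]
tool_rot: [-1.412, -0.016, 0.174]
ft_force: [0.2, 0.3, 1.1]
gripper_width: 0.0682
```

View pics/send.png

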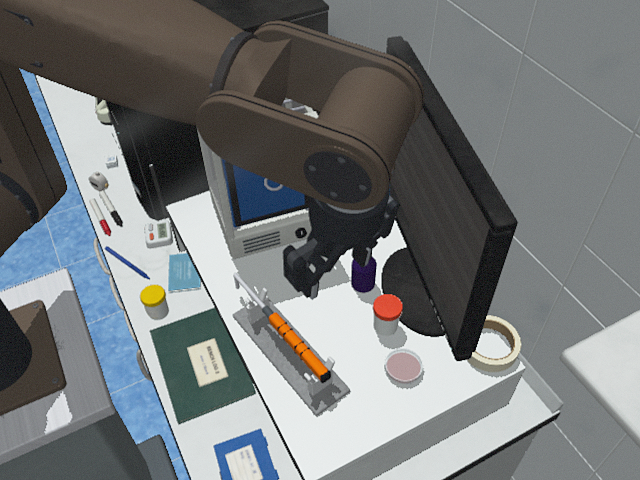

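View pics/tend.png

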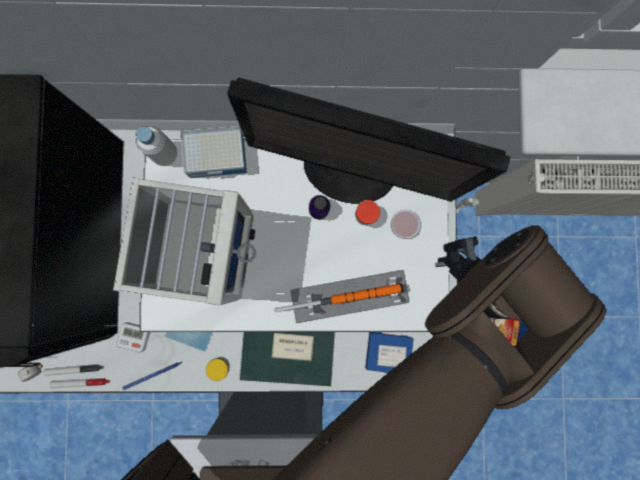

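View pics/wend.png

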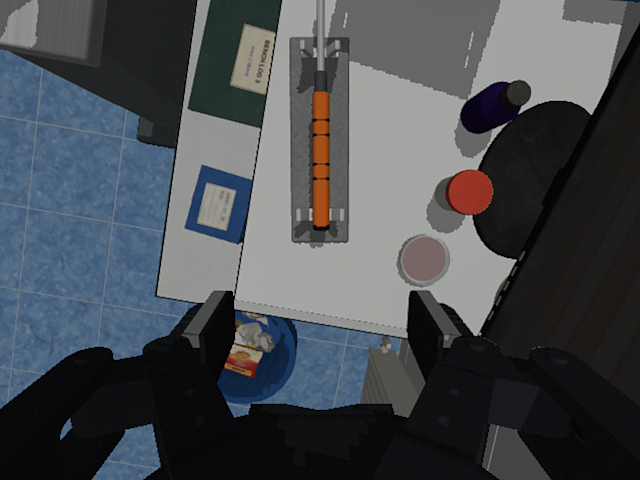

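Run:
```python
from h import *
T=calibration("top");S=calibration("scene")
for th in(0,.075,.15):
    f=lambda u,n,y: pl(CAB,[-.07+u*np.sin(th)-n*np.cos(th),y,.075+u*np.cos(th)+n*np.sin(th)])
    print(th,"ring T",proj(T,f(.115,.031,0))[0].round(1),"S",proj(S,f(.115,.031,0))[0].round(1),"flap front mid low/u=.1 T",proj(T,f(.1,.004,.06))[0].round(1),proj(T,f(.03,.004,.06))[0].round(1))
grid(cv2.imread("pics/tend.png"),190,190,290,310,6,"tendz.png")
grid(cv2.imread("pics/send.png"),200,140,320,260,5,"sendz.png")
```

```text
0 ring T [246.5 251.8] S [273.5 181.5] flap front mid low/u=.1 T [227.1 284.1] [232.2 284. ]
0.075 ring T [241.4 251. ] S [271.8 177.3] flap front mid low/u=.1 T [222.8 283.5] [231.  283.8]
0.15 ring T [236.2 250.3] S [270.2 173.3] flap front mid low/u=.1 T [218.6 283. ] [229.8 283.6]
```

View pics/tendz.png

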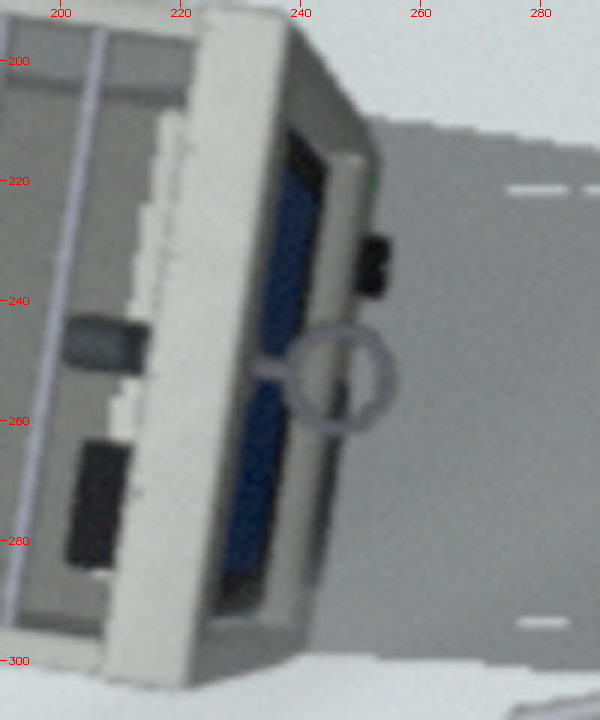

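View pics/sendz.png

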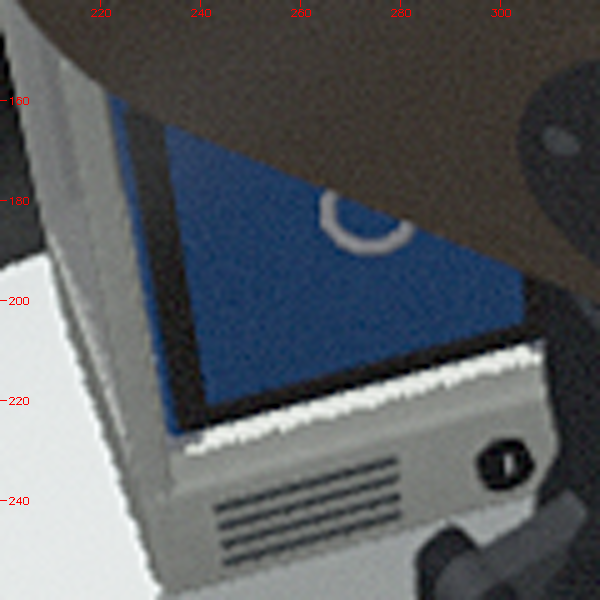

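Run:
```python
from station import robot
print(robot.close_job())
```

```text
the job is handed in; nothing more can be done
None
```

I hooked the ring with the pole, pulled the flap shut in its catch, unhooked the pole and laid it back in its rest. I handed the job in at about 22.6 s, well under the 61 s limit.

- **Pull:** The pull took about 3–4 N on the way. It peaked at about 6 N and then dropped as the catch clicked, with the prong still in the ring. I then pulled on to about 8 N to check that the flap held; the limit is 12 N.
- **Flap:** In the last pictures the ring sits at (247, 253) in the top view and (274, 182) in the scene view. The shut position predicts (246.5, 252) and (273.5, 181.5). Ajar in the catch, the top-view column would be about 241.
- **Pole and objects:** The last pictures show the pole released in both notches with the hook pointing as before. By eye, the bottle, cup and dish have not moved, and the gripper is clear of everything.

No check failed. Two weak points remain. My fit of the cabinet's outline was off by several pixels at some corners, and it put the ring about 5 mm higher than triangulation did, so I steered the hook by the top picture and the force reading. The arm hid part of the flap in the final scene picture.

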